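# Get the lifting blade under the tan box

### The arm

A 6-joint arm with a two-finger parallel gripper is mounted at the origin on a cart in front of the work surface, level with it; the furniture and walls round the work are solid. World frame = base frame: x ahead of the robot, y to its left, z up, the work surface at z = 0. Lengths are in m, angles in degrees, forces in N, time in s.
With the tool pointing down it reaches from about 0.3 to 0.75 m from the base axis. Payload 8.5 kg.
Tool frame: the origin (TCP) lies on the centre line of the jaws, within the pads' length; the fingertips stand 22 mm ahead of it and the grasp point (between the pads) lies 3 mm ahead of it (env.tip_reach is the distance from the TCP to the fingertips, in m); y points along the fingers, z is the direction in which the jaws open and shut, and the axes are right-handed (so a half turn about y gives the same grasp; the last joint's range is limited). The gripper opens to 85 mm and grips with 20 to 120 N. Pads are 22 mm wide; open, the fingers measure 114 mm over their backs; the gripper's body (76 mm by 85 mm) begins 54 mm behind the grasp point. The pads swing forward as they close: fully open they stand 13 mm farther back than shut.
Start: joints at [53.153, 21.807, 74.336, -0, 83.858, -12.336], TCP at [0.228, 0.5, 0.253] pointing down, gripper open.
Joint ranges: [-178.18, 178.18], [-50.72, 133.34], [12.68, 142.11], [-81.47, 261.47], [9.98, 163.14], [-165.26, 165.26]. Speed limits (degrees/s): [136.94, 136.94, 180, 180, 180, 180].

### API

Orientations are given as a 3x3 rotation matrix whose columns are the frame's x, y, z axes.
In Python, from rig import env, get_image gives the robot as it stands. The module is installed in compiled form; this text tells all that it offers.
- The arm moves only by the tool carry_out, never from a script. Its argument "targets" is a list that holds one entry, the list of rows, each a list of 7 numbers: the closure, from 0 (fully open) to 1 (shut), then the shift along the world's x, y, z in mm, then the turn, a rotation vector about the world's x, y, z in degrees. In form: [[[claw, dx, dy, dz, ax, ay, az], ...]]. A call has 1 to 20 rows; each row is the pose to reach, as a shift and turn from the pose commanded when the call began; what a row does not reach only later rows make up. A row lasts 1/12 s, in which the tool goes at most 41.7 mm and 7.16 degrees, less where a joint would pass 70% of its speed; a pose out of reach is approached as far as the arm can. A call with a gripper value outside its range is refused whole. The fingers move at their own pace and stop on an object; "squeeze" is the grip in N (left out, the last holds). Time passes only in rows, so rows that repeat a pose let the fingers close. It gives the time, the measured TCP pose, the force and the opening at its end, in the units of the state.
- env.observe(): the state, without advancing time (a new reading comes with each control period).
- get_image(name): name is "side" or "top" or "wrist"; returns a dict with "img" (480x640x3 uint8, red, green, blue), "fx", "fy", "cx", "cy" (pixels), "rvec" (rotation vector, rad) and "tvec" (3), from world to camera coordinates, as OpenCV has them. Camera axes: x right, y down, z forward; pixel columns grow to the right and rows downward; lengths in m; the calibration is good to about 2 mm. A picture is of the moment at which its call begins. There is no depth.
- env.close_job(): hands the job in, once; it reports no verdict.
The state is a dict: "time_s": time; "q": joint angles; "qvel": joint speeds; "joint_efforts": joint torques, N m; "position": TCP position; "tool_rot": TCP orientation; "ft_force": force on the tool from outside, world axes, zero at the start; "wrist_torque": the same for the moment, N m; "grip_width": finger opening in m.
Only numpy, scipy, OpenCV 4.12 (cv2) and the standard library are available. Lean on these libraries where they do the work, as an engineer would, in place of code of your own. Each camera call takes 0.05 s, during which the arm holds its last target.

### The job

Tip the tall tan box gently back until it leans on the angle plate behind it, then slide the flat tongue of the lifting blade nearly all the way in under its raised front, square and about central, and carefully stand the box upright again so that it sits flat on the tongue, ready to be lifted away. Keep the box's rear lower edge down on the bench, never let the box drop, and leave the glass jar and the pliers alone.

Things in the scene. Friction and masses are not known exactly. Their poses are not given: they have to be found in the camera images.
- tan_box: Loose tan and cream box standing on end: 60 mm deep, 113 mm wide, 162 mm tall, about 0.35 kg (varies), centre of mass at its middle. Origin: middle of its rear face, 81 mm above its lower end. y axis: up along the box; z axis: out of its front, away from the angle plate; x: across its width (56 mm to either side).
- box_rear_edge (a point): Middle of the box's rear lower edge, about which it tilts. Leant back about 20 degrees the box passes its balance point, falls softly the rest of the way on to the angle plate and stays there, leaning 23 to 28 degrees; on the way up it falls forward past the same point unless held.
- box_front_edge (a point): Middle of the box's front lower edge, 60 mm in front of the rear one.
- angle_plate: Grey iron angle plate screwed to the bench behind the box, 50 mm deep, 90 mm wide, 80 mm tall. Origin: centre of its underside. Its x axis points away from the box; the upright face towards the box is at x = -25 mm. The box's rear face starts 36 to 40 mm in front of that face, about parallel with it.
- lifter: Loose lifting blade, 0.25 kg: a steel plate 80 mm wide, 3 mm thick, flat on the bench, with a handle leaning backwards. Origin: underside, at the bend where the handle rises. x axis: along the tongue to its free end 50 mm from the bend (a heel reaches 30 mm behind the bend); y across; z up. From the bend the handle rises 90 mm along a slope leaning back (to -x) 35 degrees from vertical.
- handle_mid (a point): Centre of the wooden grip that forms the top 36 mm of the sloping handle: 41 mm behind the bend, 60 mm up. It is 14 mm thick and 96 mm wide along the blade's y (too wide to grip by its ends): grip it across the 14 mm, fingers pointing down along its slope.
- blade_tip (a point): Middle of the tongue's free end, half way through its 3 mm thickness.
- glass_jar: Small glass jar with a brush in it, 40 x 38 x 83 mm; a bystander. Origin: centre of its underside.
- pliers: Bare steel half-round pliers, 47 x 80 x 12 mm, lying flat; a bystander. Origin: centre of their underside.
Things that resemble listed ones, but are neither listed nor needed, are in the scene too. There is more than one size of the lifter; the one meant has the size given above.

How it is judged:
By the outcome, as a careful person would: the job done as asked, in the order asked, and still so for the second after the job is handed in, with the robot touching nothing.
It also fails if it takes over 72 s, if anything falls off the work surface, if the arm or the gripper's body presses on something with over 40 N, if the wrist force passes 120 N, or if a joint passes its speed limit or range.

## Working session

There is one attempt and no reset: what is moved stays moved. The work goes in short steps, Python scripts to look and compute and a tool call to move; the robot and the scene stay as the last step left them, time stands still between calls to the robot, and variables do not carry over. Pictures are saved under pics/ and viewed, and the job is handed in when it is done.

Besides the shell and the picture viewer there is one more tool, called after "Request:" as name(argument=value, ...) on one line, values as JSON. carry_out: Moves the arm, as the interface text tells. Its arguments: {"type":"object","properties":{"targets":{"type":"array"},"squeeze":{"type":"number"}},"required":["targets"]}

```bash
mkdir -p pics; ls
cat > h.py <<'E'
from rig import env,get_image
import numpy as np,cv2
def snap(n,f):
    d=get_image(n); cv2.imwrite('pics/'+f,cv2.cvtColor(d['img'],cv2.COLOR_RGB2BGR)); np.savez('pics/'+f[:-4]+'.npz',**d); return d
def ray(d,u,v):
    R=cv2.Rodrigues(np.array(d['rvec'],float))[0]; t=np.array(d['tvec'],float).ravel()
    c=-R.T@t; r=R.T@np.array([(u-d['cx'])/d['fx'],(v-d['cy'])/d['fy'],1]); return c,r
def onz(d,u,v,z):
    c,r=ray(d,u,v); return c+r*(z-c[2])/r[2]
def proj(d,p):
    R=cv2.Rodrigues(np.array(d['rvec'],float))[0]; q=R@np.array(p,float)+np.array(d['tvec']).ravel()
    return np.array([d['fx']*q[0]/q[2]+d['cx'],d['fy']*q[1]/q[2]+d['cy']])
def load(f): return {k:(v if v.ndim else float(v)) for k,v in np.load('pics/'+f).items()}
E
python3 - <<'E'
from h import *
np.set_printoptions(precision=4,suppress=True)
for n in('side','top','wrist'):
    d=snap(n,n+'0.png'); c,r=ray(d,320,240); print(n,c,r,d['fx'])
print(env.observe())
E
```

```text
pics
side [ 0.1593 -0.6328  0.5798] [ 0.4055  0.7906 -0.4589] 517.6797443699816
top [0.3944 0.1611 1.1982] [ 0.1926  0.0007 -0.9814] 599.0110221352073
wrist [0.155  0.533  0.3741] [ 0.2803 -0.1373 -0.9501] 392.1864801579613
{'time_s': 0.15, 'q': array([ 53.1531,  21.8335,  74.3703,   0.0007,  83.8584, -12.3342]), 'qvel': array([-0.0464, -0.0959, -0.154 ,  0.0102, -0.0173, -0.047 ]), 'joint_efforts': array([  0.0035, -44.8624, -23.1346,  -0.0001,   0.0038,   0.    ]), 'position': array([0.2281, 0.5003, 0.2529]), 'tool_rot': array([[ 0.9099, -0.0007,  0.4149],
       [-0.4149, -0.0009,  0.9099],
       [-0.0002, -1.    , -0.0011]]), 'ft_force': array([-0.6818, -0.2334, -0.3866]), 'wrist_torque': array([-0.0484, -0.0255, -0.0093]), 'grip_width': 0.0852719427653143}
```

View pics/side0.png

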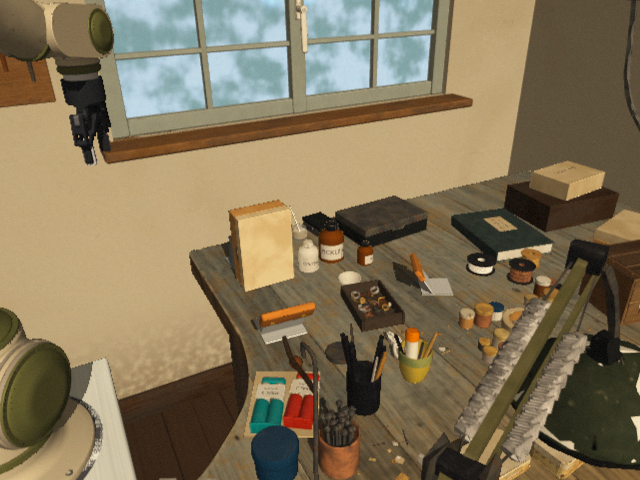

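View pics/top0.png

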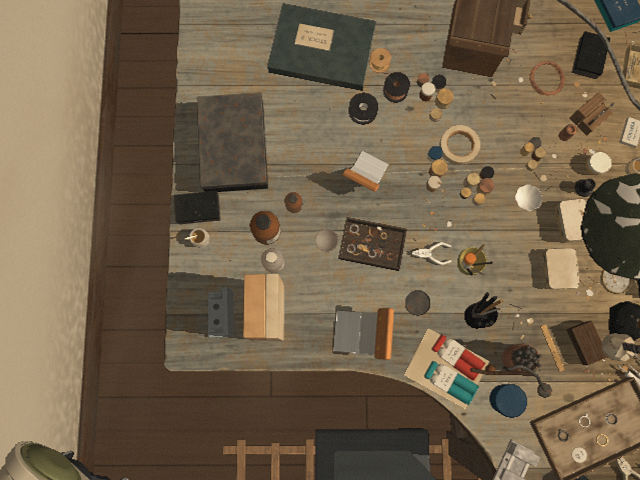

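View pics/wrist0.png

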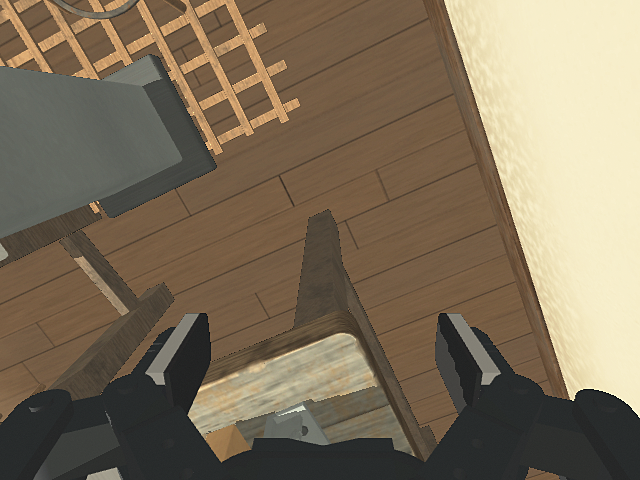

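Side view: the box is at (262,245), a large lifter at (285,322) and a second, smaller lifter at (425,280). Top view: the box top is at (264,307), the plate at (218,312), the large lifter at (362,332), the small lifter at (367,172), the pliers at (430,252) and a white-capped jar at (272,260). A jar with a brush is at (198,237). Candidates for the lifter are top (362,332) and (367,172), with (515,460) a grey thing to rule out. I'll measure these and check close crops.

Run:
```python
from h import *
d=load('top0.npz');im=d['img'][:,:,::-1]
a=cv2.resize(im[215:375,160:300],None,fx=4,fy=4,interpolation=cv2.INTER_CUBIC)[:, :]
b=cv2.resize(im[290:370,320:420],None,fx=6,fy=6,interpolation=cv2.INTER_CUBIC)
cv2.imwrite('pics/ca.png',a[:600]);cv2.imwrite('pics/cb.png',b)
s=load('side0.npz');im=s['img'][:,:,::-1]
cv2.imwrite('pics/cs.png',cv2.resize(im[190:350,210:360],None,fx=3.7,fy=3.7,interpolation=cv2.INTER_CUBIC))
np.set_printoptions(precision=4,suppress=True)
for n,u,v,z in [('big tip l',336,308,.003),('big tip l',334,356,.003),('small',388,160,.003),('small',360,150,.003),('box top',244,276,.162),('',243,337,.162),('',284,339,.162),('',284,276,.162),('thing',515,460,0)]: print(n,onz(d,u,v,z))
```

```text
big tip l [0.4908 0.1304 0.003 ]
big tip l [0.3968 0.1351 0.003 ]
small [0.7984 0.0196 0.003 ]
small [0.8205 0.0777 0.003 ]
box top [0.5341 0.2944 0.162 ]
 [0.4289 0.294  0.162 ]
 [0.4253 0.2238 0.162 ]
 [0.5339 0.2247 0.162 ]
thing [ 0.2003 -0.2093  0.    ]
```

View pics/ca.png

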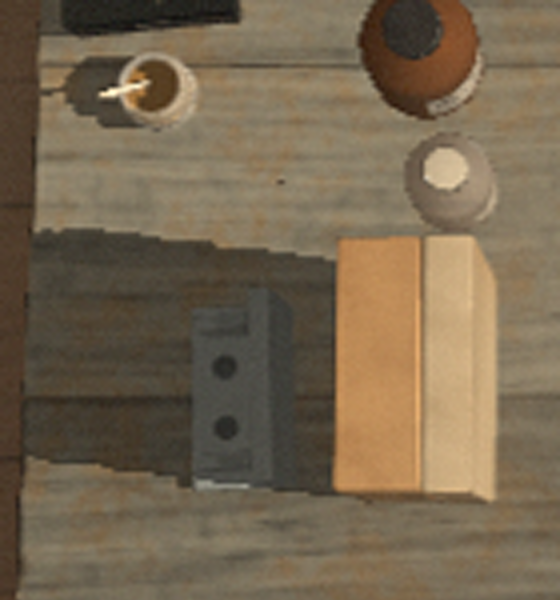

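View pics/cb.png

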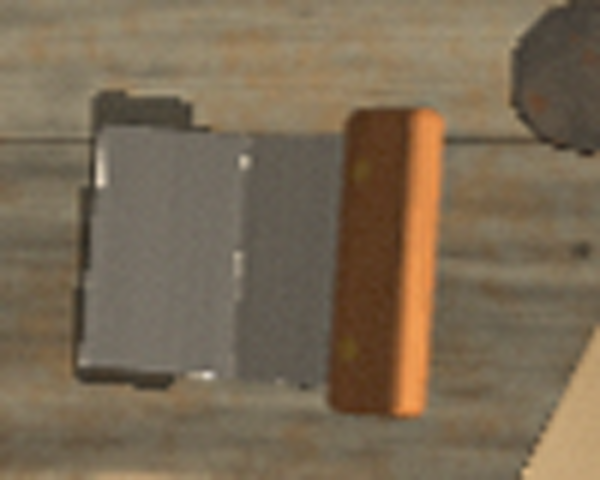

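View pics/cs.png

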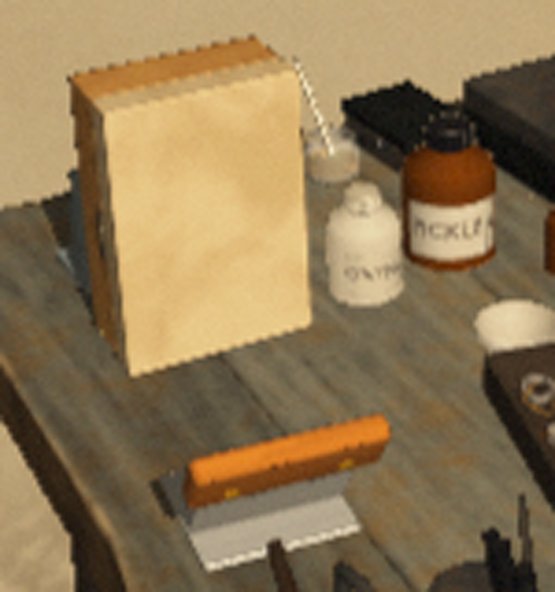

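The lifter to use is the large one at top (362,332), about 80 mm wide. The small one is about 60 mm wide. Its tongue points left (+y) at the box, and its orange grip leans towards −y. Next I'll refine the measurements.

Run:
```python
from h import *
np.set_printoptions(precision=4,suppress=True)
d=load('top0.npz');im=d['img'][:,:,::-1]
hsv=cv2.cvtColor(im,cv2.COLOR_BGR2HSV)
# box mask
m=((hsv[:,:,1]>70)&(hsv[:,:,2]>150)&(hsv[:,:,0]<28)).astype(np.uint8)
r=np.zeros_like(m); r[268:345,238:292]=m[268:345,238:292]
cs=max(cv2.findContours(r,0,1)[0],key=cv2.contourArea); print('box',cv2.minAreaRect(cs),cs[:,0].min(0),cs[:,0].max(0))
def fit(pts): 
    vx,vy,x,y=cv2.fitLine(np.array(pts,np.float32),cv2.DIST_HUBER,0,.01,.01).ravel(); return vx,vy,x,y
g=cv2.cvtColor(im,cv2.COLOR_BGR2GRAY).astype(float)
def edge(rows,c0,c1,sgn,img=g):
    out=[]
    for v in rows:
        dd=np.diff(img[v,c0:c1])*sgn; i=dd.argmax(); 
        o=0
        if 0<i<len(dd)-1:
            a,b,c=dd[i-1:i+2]; den=a-2*b+c; o=.5*(a-c)/den if den else 0
        out.append((c0+i+.5+o,v))
    return out
def vedge(cols,r0,r1,sgn):
    o=edge(cols,r0,r1,sgn,g.T); return [(v,u) for u,v in o]
def at(l,v): vx,vy,x,y=l; return x+(v-y)*vx/vy
def atu(l,u): vx,vy,x,y=l; return y+(u-x)*vy/vx
rear=fit(edge(range(278,335),238,250,1)); 
fr=fit(edge(range(280,335),275,283,-1)); fr2=fit(edge(range(280,335),281,290,-1))
top=fit(vedge(range(248,276),268,280,1)); bot=fit(vedge(range(248,276),332,345,-1))
for n,l in(('rear',rear),('fr',fr)):
    p,q=onz(d,at(l,278),278,.162),onz(d,at(l,334),334,.162); print(n,at(l,306),p,q,'yawslope dy/dx',(p-q)[1]/(p-q)[0])
print('frontlow?',at(fr2,306),onz(d,at(fr2,306),306,0.0),onz(d,at(fr2,306),306,.162))
for n,l in(('top',top),('bot',bot)): print(n,atu(l,262),onz(d,262,atu(l,262),.162),onz(d,250,atu(l,250),.162))
# plate
pf=fit(edge(range(290,333),222,240,-1)); print('plate right edge',at(pf,310),[onz(d,at(pf,v),v,.08) for v in(292,330)],onz(d,at(pf,310),310,0))
for c in (np.array(edge(range(290,333,6),200,245,1)),np.array(edge(range(290,333,6),200,245,-1))): print(c.T[0])
# lifter
tip=fit(edge(range(316,350),330,340,1)); print('tip',[onz(d,at(tip,v),v,.003) for v in(316,348)])
a=fit(vedge(range(340,356),305,316,1));b=fit(vedge(range(340,356),346,358,-1))
print('sides',[onz(d,u,atu(a,u),.003) for u in(338,358)],[onz(d,u,atu(b,u),.003) for u in(338,358)])
og=((hsv[:,:,0]<18)&(hsv[:,:,1]>120)).astype(np.uint8); r=np.zeros_like(og); r[300:365,370:398]=og[300:365,370:398]
cs=max(cv2.findContours(r,0,1)[0],key=cv2.contourArea); mr=cv2.minAreaRect(cs);print('grip',mr,[onz(d,u,v,.067) for u,v in cv2.boxPoints(mr)])
s=load('side0.npz');im=s['img'][:,:,::-1]
hs=cv2.cvtColor(im,cv2.COLOR_BGR2HSV);
og=((hs[:,:,0]<18)&(hs[:,:,1]>120)&(hs[:,:,2]>60)).astype(np.uint8); r=np.zeros_like(og); r[298:335,255:318]=og[298:335,255:318]
cs=max(cv2.findContours(r,0,1)[0],key=cv2.contourArea); mr=cv2.minAreaRect(cs);print('grip side',mr,cv2.boxPoints(mr).tolist())
# side box bottom front corners by crop: (130,374)/3.7+..., (312,325)
for u,v in((130,374),(312,325)): print('box low',onz(s,210+u/3.7,190+v/3.7,0))
for u,v in((100,105),(297,66)): print('box topfront',onz(s,210+u/3.7,190+v/3.7,.162))
for u,v in((210,570),(362,527)): print('heel',onz(s,210+u/3.7,190+v/3.7,.003))
```

```text
box ((264.0, 306.5), (65.0, 40.0), 90.0) [244 274] [284 339]
rear 243.56297 [0.5306 0.2949 0.162 ] [0.434  0.2934 0.162 ] yawslope dy/dx 0.014779677202049655
fr 277.534 [0.5304 0.2357 0.162 ] [0.4338 0.2352 0.162 ] yawslope dy/dx 0.005373233363284805
frontlow? 283.56512 [0.4954 0.2351 0.    ] [0.4817 0.2251 0.162 ]
top 273.88174 [0.5378 0.2631 0.162 ] [0.5367 0.284  0.162 ]
bot 337.39758 [0.4282 0.2615 0.162 ] [0.4285 0.282  0.162 ]
plate right edge 226.93558 [array([0.5151, 0.3373, 0.08  ]), array([0.4446, 0.3335, 0.08  ])] [0.4877 0.3479 0.    ]
[243.5    243.5    243.5    243.5    243.5    243.5    243.5    242.7838]
[226.5217 226.6    226.5833 212.7097 226.5238 213.4545 201.3793 227.619 ]
tip [array([0.4749, 0.1311, 0.003 ]), array([0.4123, 0.1369, 0.003 ])]
sides [array([0.4866, 0.1265, 0.003 ]), array([0.4823, 0.0867, 0.003 ])] [array([0.4068, 0.1271, 0.003 ]), array([0.402 , 0.0879, 0.003 ])]
grip ((384.3184814453125, 333.2677001953125), (17.084766387939453, 51.30976867675781), 3.1798300743103027) [array([0.392 , 0.0615, 0.067 ]), array([0.4869, 0.0543, 0.067 ]), array([0.485 , 0.0222, 0.067 ]), array([0.3902, 0.0299, 0.067 ])]
grip side ((286.94122314453125, 313.7647399902344), (13.581995010375977, 58.69362258911133), 75.96376037597656) [[256.8235778808594, 314.2941589355469], [313.7647399902344, 300.0588684082031], [317.0588684082031, 313.2353210449219], [260.1177062988281, 327.4706115722656]]
box low [0.4312 0.2392 0.    ]
box low [0.5418 0.2369 0.    ]
box topfront [0.4316 0.246  0.162 ]
box topfront [0.5418 0.2407 0.162 ]
heel [0.4032 0.0549 0.003 ]
heel [0.481  0.0495 0.003 ]
```

Request:
carry_out(targets=[[[0,10,-9,4,0,0,1],[0,30,-27,8,0,0,3],[0,55,-50,10,0,0,6],[0,80,-73,10,0,0,8],[0,105,-96,10,0,0,10],[0,130,-118,10,0,0,12],[0,155,-141,10,0,0,15],[0,180,-164,10,0,0,17],[0,205,-187,10,0,0,20],[0,230,-210,10,0,0,22],[0,248,-226,10,0,0,24],[0,258,-235,5,0,0,24.8],[0,258,-235,0,0,0,24.8],[0,258,-235,0,0,0,24.8]]])

```text
time_s: 1.32
position: [0.4859, 0.265, 0.2519]
tool_rot: [[1.0, -0.003, -0.003], [0.003, -0.001, 1.0], [-0.003, -1.0, -0.001]]
ft_force: [-0.9, 0.8, -0.5]
grip_width: 0.0857
```

Run:
```python
from h import *
w=snap('wrist','w1.png');s=snap('side','s1.png')
cv2.imwrite('pics/s1c.png',cv2.resize(s['img'][120:300,190:340,::-1],None,fx=3.3,fy=3.3,interpolation=cv2.INTER_CUBIC))
```

```text
(no output)
```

View pics/w1.png

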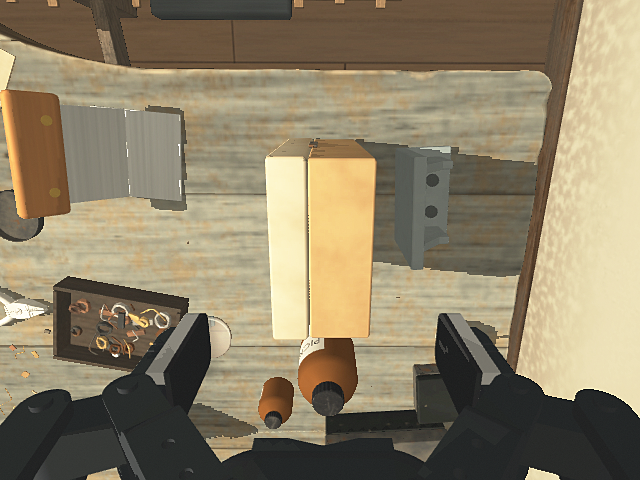

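View pics/s1c.png

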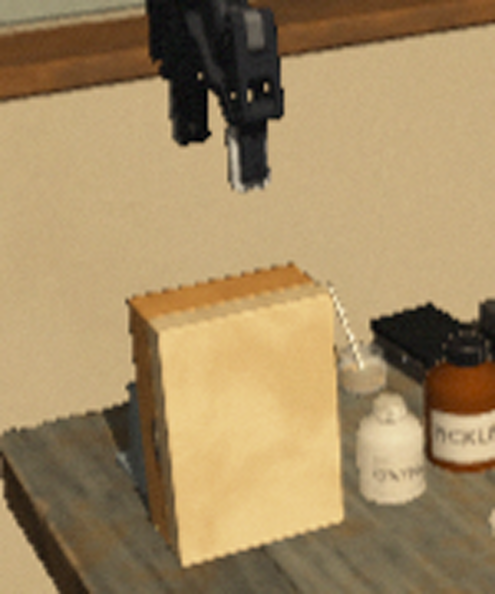

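The wrist view shows the box top centred between the pads, with corners at (266,157), (375,157), (370,337) and (274,338). The lifter tip edge is at x≈185 and rows 108–205. I'll use this as a cross-check.

Run:
```python
from h import *
np.set_printoptions(precision=4,suppress=True)
d=load('w1.npz')
for u,v in((266,157),(375,157),(370,337),(274,338)): print('box',onz(d,u,v,.162))
for u,v in((186,109),(185,206)): print('tip',onz(d,u,v,.003))
for u,v in((129,110),(129,200)): print('bend',onz(d,u,v,.003))
for u,v in((413,150),(411,265)): print('plate',onz(d,u,v,.08))
for u,v in((60,92),(70,213)): print('grip front',onz(d,u,v,.072))
```

```text
box [0.4285 0.2341 0.162 ]
box [0.4282 0.2919 0.162 ]
box [0.5373 0.2937 0.162 ]
box [0.5384 0.2346 0.162 ]
tip [0.4034 0.1413 0.003 ]
tip [0.4924 0.1311 0.003 ]
bend [0.4044 0.09   0.003 ]
bend [0.4867 0.0778 0.003 ]
plate [0.4317 0.3302 0.08  ]
plate [0.5221 0.3353 0.08  ]
grip front [0.3926 0.0745 0.072 ]
grip front [0.4824 0.0643 0.072 ]
```

Request:
carry_out(targets=[[[0,0,0,-10,0,0,0],[0,0,0,-30,0,0,0],[0,0,0,-50,0,0,0],[0,0,0,-70,0,0,0],[0,0,0,-88,0,0,0],[0,0,0,-100,0,0,0],[0,0,0,-110,0,0,0],[0.12,0,0,-112,0,0,0],[0.12,0,0,-112,0,0,0],[0.12,0,0,-112,0,0,0]]])

```text
time_s: 2.25
position: [0.4863, 0.2658, 0.1421]
tool_rot: [[1.0, 0.001, -0.005], [0.005, 0.0, 1.0], [0.001, -1.0, 0.0]]
ft_force: [0.8, -0.4, 1.7]
grip_width: 0.0752
```

Run:
```python
import numpy as np
y,z=-.0285,.1405
for t in range(0,33,2):
    c,s=np.cos(np.radians(t)),np.sin(np.radians(t)); print(t,round(1e3*(y*c+z*s-y),1),round(1e3*(-y*s+z*c-z),1))
```

```text
0 0.0 0.0
2 4.9 0.9
4 9.9 1.6
6 14.8 2.2
8 19.8 2.6
10 24.8 2.8
12 29.8 2.9
14 34.8 2.7
16 39.8 2.4
18 44.8 1.9
20 49.8 1.3
22 54.7 0.4
24 59.6 -0.6
26 64.5 -1.7
28 69.3 -3.1
30 74.1 -4.6
32 78.8 -6.2
```

Request:
carry_out(targets=[[[0.14,0,2.5,0.5,-1,0,0],[0.14,0,5,1,-2,0,0],[0.14,0,7.4,1.3,-3,0,0],[0.14,0,10,1.6,-4,0,0],[0.14,0,12.4,1.9,-5,0,0],[0.14,0,14.8,2.2,-6,0,0],[0.14,0,17.3,2.4,-7,0,0],[0.14,0,19.8,2.6,-8,0,0],[0.14,0,22.3,2.7,-9,0,0],[0.14,0,24.8,2.8,-10,0,0],[0.14,0,27.3,2.9,-11,0,0],[0.14,0,29.8,2.9,-12,0,0],[0.14,0,29.8,2.9,-12,0,0]]])

```text
time_s: 3.33
position: [0.486, 0.296, 0.144]
tool_rot: [[1.0, -0.0, -0.006], [0.006, -0.209, 0.978], [-0.001, -0.978, -0.209]]
ft_force: [-0.1, -0.7, -0.4]
grip_width: 0.0736
```

Run:
```python
from h import *
s=snap('side','s2.png');t=snap('top','t2.png')
a=cv2.resize(s['img'][150:300,200:320,::-1],None,fx=3.3,fy=3.3,interpolation=cv2.INTER_CUBIC)
b=cv2.resize(t['img'][220:370,170:290,::-1],None,fx=3.3,fy=3.3,interpolation=cv2.INTER_CUBIC)
cv2.imwrite('pics/c2.png',np.hstack([a,b]))
```

```text
(no output)
```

View pics/c2.png

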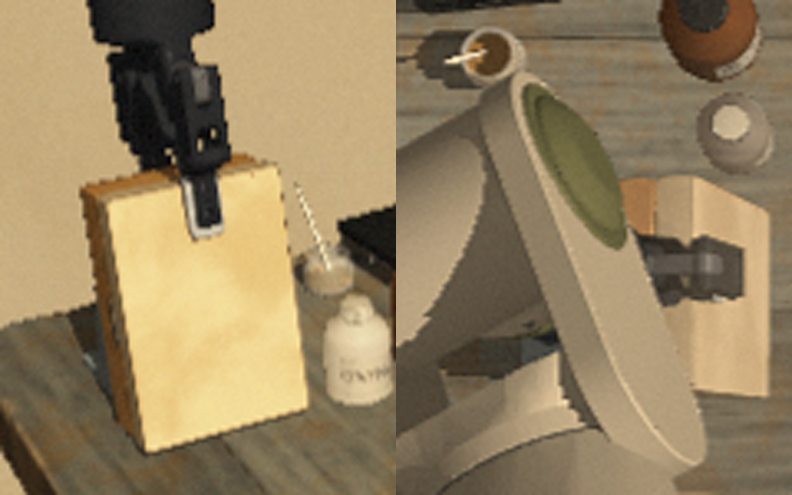

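The side view shows the box tilting about its rear edge, with the finger at (205,210) of the crop on its front. I'll continue.

Request:
carry_out(targets=[[[0.14,0,2.5,0,-1,0,0],[0.14,0,5,-0.2,-2,0,0],[0.14,0,7.5,-0.3,-3,0,0],[0.14,0,10,-0.5,-4,0,0],[0.14,0,12.5,-0.7,-5,0,0],[0.14,0,15,-1,-6,0,0],[0.14,0,17.5,-1.3,-7,0,0],[0.14,0,20,-1.6,-8,0,0],[0.14,0,22.4,-2,-9,0,0],[0.14,0,24.9,-2.5,-10,0,0],[0.14,0,27.3,-3,-11,0,0],[0.14,0,29.8,-3.5,-12,0,0],[0.14,0,32.2,-4,-13,0,0],[0.14,0,34.7,-4.6,-14,0,0],[0.14,0,34.7,-4.6,-14,0,0]]])

```text
time_s: 4.68
position: [0.486, 0.3306, 0.1392]
tool_rot: [[1.0, -0.0, -0.006], [0.005, -0.44, 0.898], [-0.003, -0.898, -0.44]]
ft_force: [-0.2, 0.1, 0.4]
grip_width: 0.0733
```

Run:
```python
from h import *
s=snap('side','s3.png');t=snap('top','t3.png')
a=cv2.resize(s['img'][150:300,200:320,::-1],None,fx=3.3,fy=3.3,interpolation=cv2.INTER_CUBIC)
b=cv2.resize(t['img'][220:370,170:290,::-1],None,fx=3.3,fy=3.3,interpolation=cv2.INTER_CUBIC)
cv2.imwrite('pics/c3.png',np.hstack([a,b]))
```

```text
(no output)
```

View pics/c3.png

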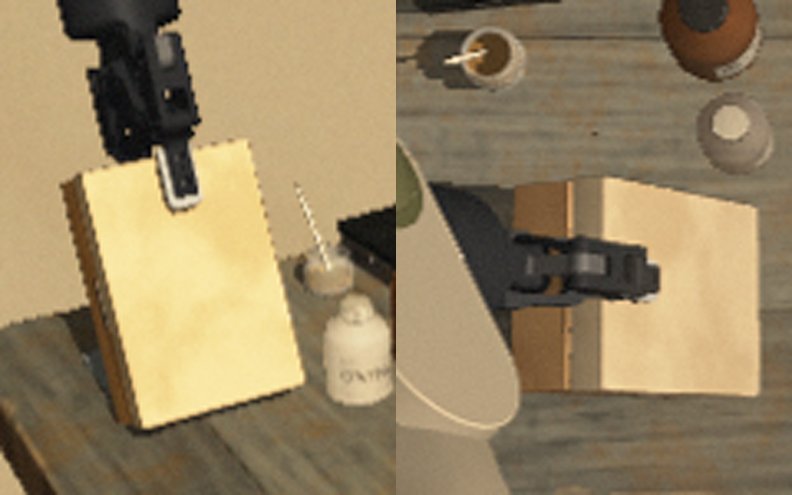

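Request:
carry_out(targets=[[[0.14,0,2.4,-0.7,-1,0,0],[0.14,0,4.8,-1.4,-2,0,0],[0.14,0,7.2,-2.1,-3,0,0],[0.14,0,7.2,-2.1,-3,0,0],[0.14,0,7.2,-2.1,-3,0,0]]])

```text
time_s: 5.2
position: [0.4861, 0.3374, 0.1373]
tool_rot: [[1.0, 0.0, -0.005], [0.005, -0.485, 0.874], [-0.003, -0.874, -0.485]]
ft_force: [0.2, 0.3, 0.2]
grip_width: 0.0734
```

Run:
```python
from h import *
s=snap('side','s4.png');t=snap('top','t4.png')
a=cv2.resize(s['img'][150:300,200:320,::-1],None,fx=3.3,fy=3.3,interpolation=cv2.INTER_CUBIC)
b=cv2.resize(t['img'][220:370,170:290,::-1],None,fx=3.3,fy=3.3,interpolation=cv2.INTER_CUBIC)
cv2.imwrite('pics/c4.png',np.hstack([a,b]))
```

```text
(no output)
```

View pics/c4.png

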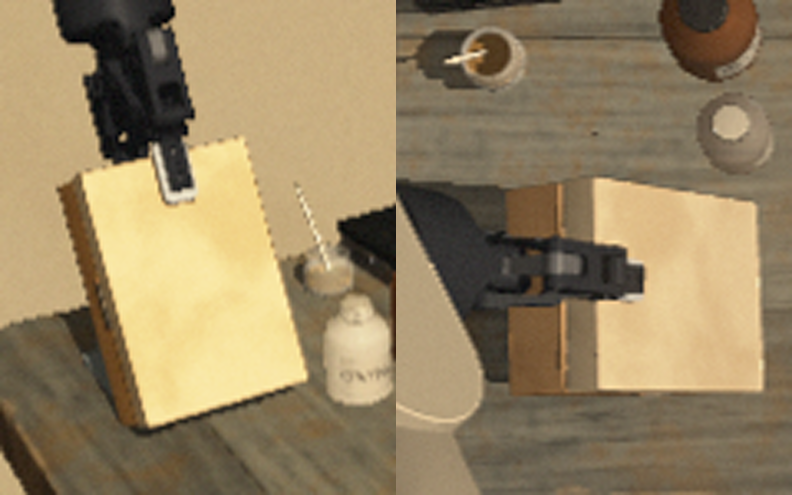

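Request:
carry_out(targets=[[[0.14,0,2.4,-0.8,-1,0,0],[0.14,0,4.6,-1.6,-2,0,0],[0.14,0,4.6,-1.6,-2,0,0],[0.14,0,4.6,-1.6,-2,0,0]]])

```text
time_s: 5.63
position: [0.4862, 0.3417, 0.1359]
tool_rot: [[1.0, 0.0, -0.005], [0.005, -0.516, 0.857], [-0.003, -0.857, -0.516]]
ft_force: [-0.4, -3.5, 1.0]
grip_width: 0.0736
```

Run:
```python
from h import *
s=snap('side','s5.png');t=snap('top','t5.png')
a=cv2.resize(s['img'][150:300,200:320,::-1],None,fx=3.3,fy=3.3,interpolation=cv2.INTER_CUBIC)
b=cv2.resize(t['img'][220:370,170:290,::-1],None,fx=3.3,fy=3.3,interpolation=cv2.INTER_CUBIC)
cv2.imwrite('pics/c5.png',np.hstack([a,b]))
```

```text
(no output)
```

View pics/c5.png

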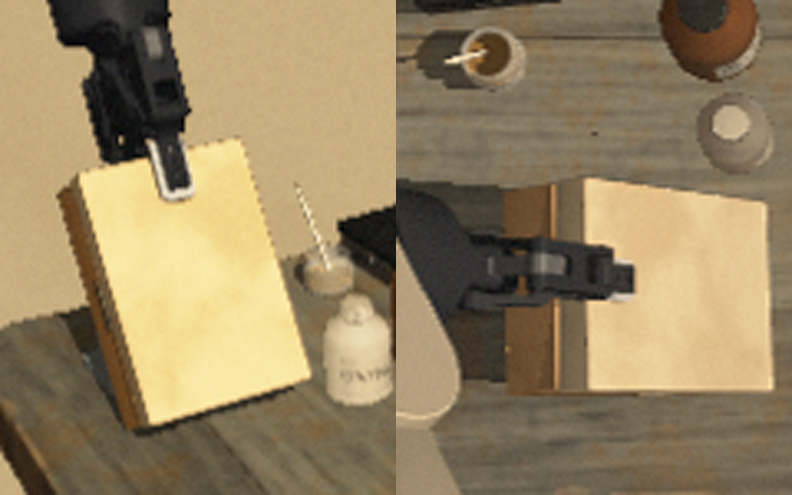

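Force is now −3.5 N in y, so the box is against the plate and the finger is pressing. I'll ease off and withdraw along the tool axis.

Request:
carry_out(targets=[[[0.14,0,-2.2,0.8,1,0,0],[0.14,0,-5,1.5,1,0,0],[0.04,0,-6,2,1,0,0],[0,0,-6,2,1,0,0],[0,0,-6,2,1,0,0]]])

```text
time_s: 6.15
position: [0.4862, 0.3357, 0.138]
tool_rot: [[1.0, 0.0, -0.005], [0.004, -0.5, 0.866], [-0.002, -0.866, -0.5]]
ft_force: [0.7, -0.2, -0.0]
grip_width: 0.0852
```

Run:
```python
from h import *
s=snap('side','s6.png');t=snap('top','t6.png')
a=cv2.resize(s['img'][150:300,200:320,::-1],None,fx=3.3,fy=3.3,interpolation=cv2.INTER_CUBIC)
b=cv2.resize(t['img'][220:370,170:290,::-1],None,fx=3.3,fy=3.3,interpolation=cv2.INTER_CUBIC)
cv2.imwrite('pics/c6.png',np.hstack([a,b]))
```

```text
(no output)
```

View pics/c6.png

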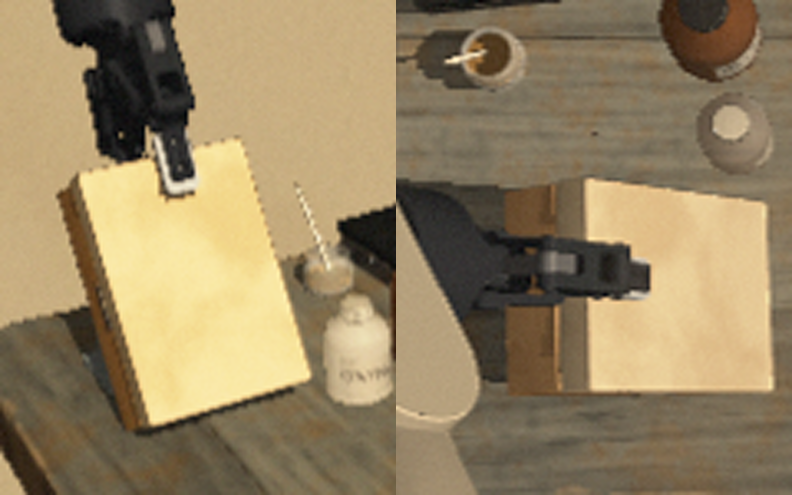

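The box rests freely on the plate. Its front-top edge is at crop x≈583 and its front-bottom edge at ≈772. I'll retract, then compute the geometry.

Request:
carry_out(targets=[[[0,0,5,9,0,0,0],[0,0,12,21,0,0,0],[0,0,20,35,0,0,0],[0,0,28,50,0,0,0],[0,0,34,65,0,0,0],[0,0,30,85,5,0,0],[0,0,10,105,10,0,0],[0,0,-20,120,15,0,0],[0,0,-55,130,20,0,0],[0,-10,-90,135,25,0,0],[0,-20,-125,135,30,0,0],[0,-30,-160,135,35,0,0],[0,-40,-190,135,40,0,0],[0,-45,-205,130,42,0,0],[0,-45,-205,130,42,0,0]]])

```text
time_s: 7.5
position: [0.4403, 0.1276, 0.2675]
tool_rot: [[1.0, 0.0, 0.0], [-0.0, 0.209, 0.978], [0.0, -0.978, 0.209]]
ft_force: [-0.6, 0.2, -1.1]
grip_width: 0.0855
```

Run:
```python
from h import *
s=snap('side','s7.png');t=snap('top','t7.png');w=snap('wrist','w7.png')
a=cv2.resize(s['img'][180:350,190:330,::-1],None,fx=3.3,fy=3.3,interpolation=cv2.INTER_CUBIC)
b=cv2.resize(t['img'][200:370,170:310,::-1],None,fx=3.3,fy=3.3,interpolation=cv2.INTER_CUBIC)
cv2.imwrite('pics/c7.png',np.hstack([a[:600],b[:600]])[:,:800])
```

```text
(no output)
```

View pics/t7.png

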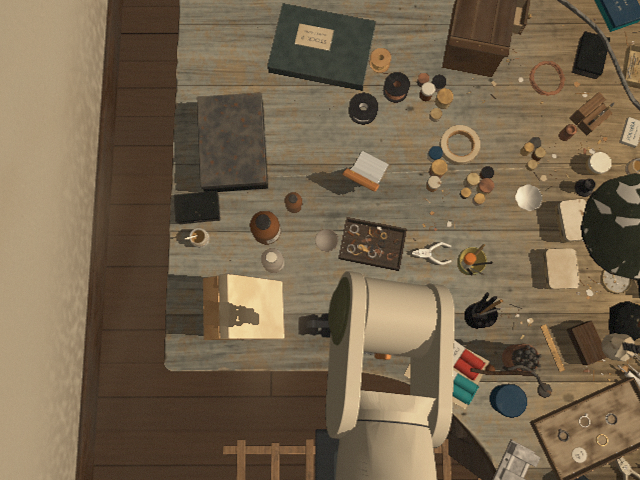

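View pics/w7.png

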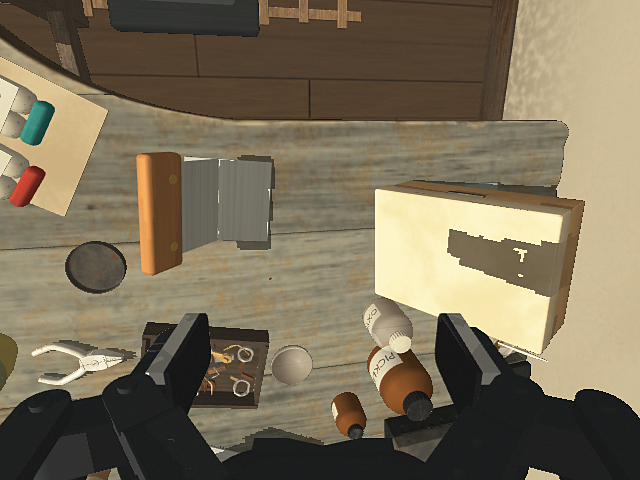

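View pics/c7.png

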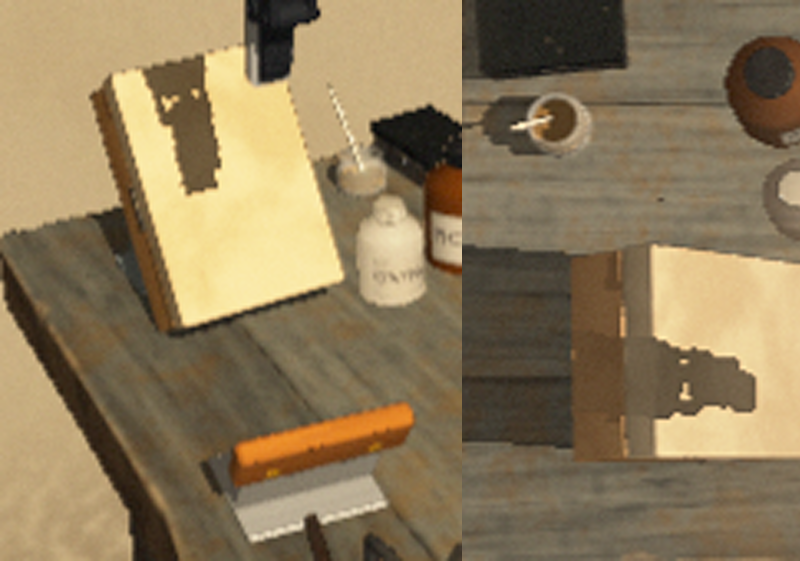

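The top view shows the box leaning, with its front-bottom edge near px x=284 and its rear-top edge near 203. The wrist view shows the lifter clear at (205,210) and the box's front-bottom corners at (376,189) and (376,293). I'll triangulate these.

Run:
```python
from h import *
np.set_printoptions(precision=4,suppress=True)
S,T,W=load('s7.npz'),load('t7.npz'),load('w7.npz')
def tri(obs):
    A=np.zeros((3,3));b=np.zeros(3)
    for d,u,v in obs:
        c,r=ray(d,u,v); r/=np.linalg.norm(r); M=np.eye(3)-np.outer(r,r); A+=M;b+=M@c
    p=np.linalg.solve(A,b); return p,[np.round(proj(d,p)-[u,v],1) for d,u,v in obs]
from numpy import hstack
# refine via zoom crops
for n,d,x,y,w,h in(('T',T,196,266,100,80),('W',W,360,170,240,190),('S',S,210,185,100,110)):
    k=min(800/w,600/h); cv2.imwrite('pics/z7%s.png'%n,cv2.resize(d['img'][y:y+h,x:x+w,::-1],None,fx=k,fy=k,interpolation=cv2.INTER_CUBIC)); print(n,k)
print('lowL',tri([(S,244.5,279.4),(T,284,338),(W,376,189)]))
print('lowR',tri([(S,294,264),(T,284,280),(W,376,293)]))
```

```text
T 7.5
W 3.1578947368421053
S 5.454545454545454
lowL (array([0.431 , 0.2319, 0.0325]), [array([ 0.5, -0.1]), array([-0.1,  0.1]), array([ 0.1, -0.8])])
lowR (array([0.5416, 0.2342, 0.0358]), [array([ 0.1, -0.1]), array([-0.9,  0.7]), array([-1.7,  1.1])])
```

View pics/z7T.png

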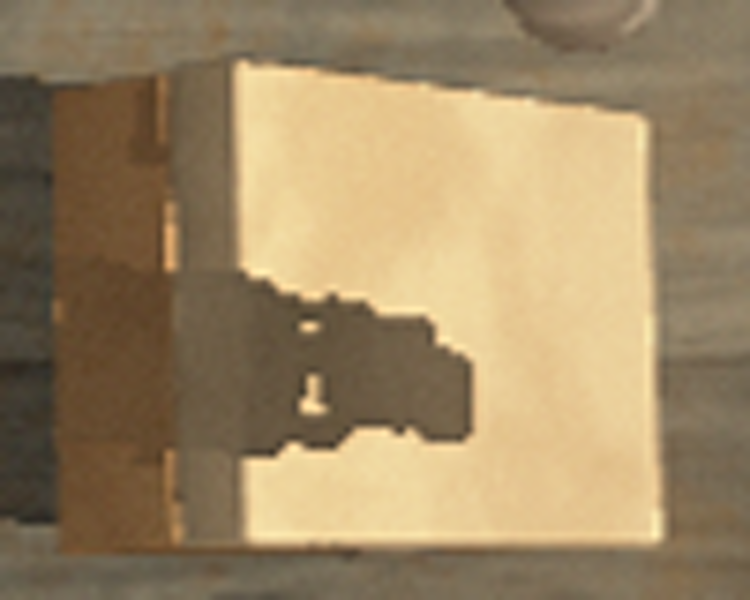

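View pics/z7S.png

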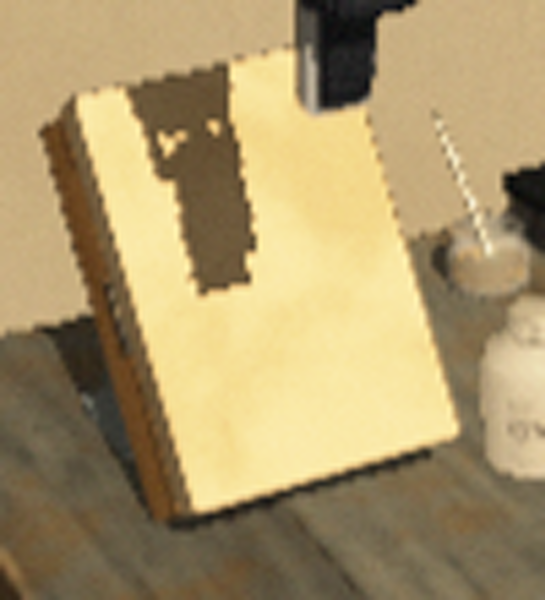

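View pics/z7W.png

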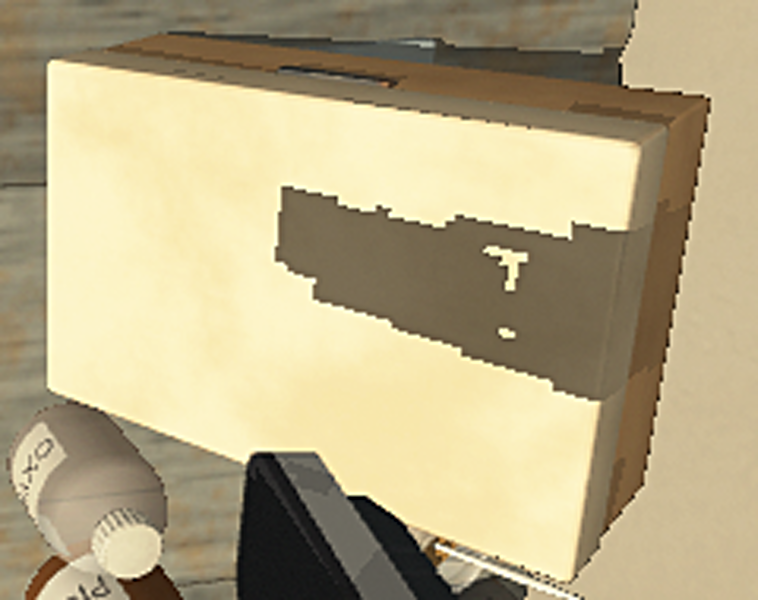

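```bash
cat >> h.py <<'E'
def tri(obs):
    A=np.zeros((3,3));b=np.zeros(3)
    for d,u,v in obs:
        c,r=ray(d,u,v); r/=np.linalg.norm(r); M=np.eye(3)-np.outer(r,r); A+=M;b+=M@c
    p=np.linalg.solve(A,b); return p,[np.round(proj(d,p)-[u,v],1).tolist() for d,u,v in obs]
E
python3 - <<'E'
from h import *
from scipy.spatial.transform import Rotation as Ro
np.set_printoptions(precision=4,suppress=True)
S,T,W=load('s7.npz'),load('t7.npz'),load('w7.npz')
P={}
for n,o in dict(lowL=[(S,244.5,279.4),(T,284.3,338.7),(W,375.2,189)],lowR=[(S,294.3,264.4),(T,282.7,281.3),(W,375.2,293.5)],
 topL=[(S,224.3,202.8),(T,228.4,338.5),(W,562.7,215)],topR=[(T,227.1,274.3),(W,541.1,353.7)]).items():
    P[n],e=tri(o); print(n,P[n],e)
up=(P['topL']+P['topR']-P['lowL']-P['lowR'])/2; th=np.degrees(np.arctan2(up[1],up[2])); print('len',np.linalg.norm(up),'lean',th)
f=(P['lowL']+P['lowR'])/2; t=np.radians(th); print('front edge mid',f,'rear edge y',f[1]+.06*np.cos(t),'z',f[2]-.06*np.sin(t))
for k in('lowR','topR'): v=P[k]-P[k[:3]+'L']; print('yaw',np.degrees(np.arctan2(v[1],v[0])),v)
# lifter in wrist: tip edge, bend, grip
for u,v in((270,159),(269,248)): print('tip',onz(W,u,v,.003))
for u,v in((218,160),(219,240)): print('bend',onz(W,u,v,.003))
# grip via top0 + wrist corners
# target rot
o=env.observe(); Rc=o['tool_rot']
for psi in(4.5,):
    Rt=Ro.from_euler('z',-psi,degrees=True)*Ro.from_euler('x',35,degrees=True)
    Rt=Rt.as_matrix()@np.array([[1,0,0],[0,0,1],[0,-1,0]]).astype(float)
    print(Rt); print('turn',Ro.from_matrix(Rt@Rc.T).as_rotvec(degrees=True))
    g=np.array([.438,.043,.060]); tc=g-.003*Rt[:,1]; print('tcp',tc,'pre',tc-.07*Rt[:,1],'from',o['position'])
E
```

```text
lowL [0.4303 0.231  0.0332] [[0.3, -0.1], [0.1, -0.3], [0.2, -1.3]]
lowR [0.5415 0.2351 0.0343] [[-0.4, -0.1], [-0.0, -0.4], [-0.5, -0.2]]
topL [0.4279 0.3173 0.1682] [[-1.2, 0.2], [0.4, -1.0], [0.2, 1.1]]
topR [0.5367 0.3227 0.1684] [[0.2, -0.2], [0.4, -0.5]]
len 0.1602807034915815 lean 32.87374801962433
front edge mid [0.4859 0.233  0.0337] rear edge y 0.2834230781247416 z 0.0011710948607989435
yaw 2.1375008865666767 [0.1112 0.0042 0.0011]
yaw 2.8058096642906265 [0.1088 0.0053 0.0002]
tip [0.4047 0.134  0.003 ]
tip [0.4949 0.1296 0.003 ]
bend [0.4047 0.0856 0.003 ]
bend [0.4831 0.0806 0.003 ]
[[ 0.9969  0.045   0.0643]
 [-0.0785  0.5718  0.8166]
 [ 0.     -0.8192  0.5736]]
turn [23.0206 -0.7652 -4.6903]
tcp [0.4379 0.0413 0.0625] pre [0.4347 0.0013 0.1198] from [0.4414 0.1309 0.2682]
```

The box leans about 33° with its rear edge on the bench at y≈0.283, and it has settled square on the plate with a yaw of about 2.4°. It hasn't moved between frames. Now I'll go to the pre-grasp for the lifter.

Request:
carry_out(targets=[[[0,0,-8,-4,2,0,0],[0,0,-22,-10,4,0,-1],[0,-1,-40,-18,7,0,-1],[0,-2,-58,-28,10,0,-2],[0,-3,-76,-40,13,0,-3],[0,-4,-92,-54,16,0,-3],[0,-5,-108,-72,19,-0.5,-4],[0,-6,-120,-92,21,-0.7,-4.4],[0,-6.5,-127,-112,23,-0.8,-4.7],[0,-6.5,-129.5,-130,23,-0.8,-4.7],[0,-6.5,-129.5,-144,23,-0.8,-4.7],[0,-6.5,-129.5,-148,23,-0.8,-4.7],[0,-6.5,-129.5,-148,23,-0.8,-4.7],[0,-6.5,-129.5,-148,23,-0.8,-4.7]]])

```text
time_s: 8.82
position: [0.4352, 0.0018, 0.1203]
tool_rot: [[0.997, 0.044, 0.062], [-0.077, 0.572, 0.817], [0.001, -0.819, 0.573]]
ft_force: [0.6, 1.0, -0.2]
grip_width: 0.085
```

Run:
```python
from h import *
s=snap('side','s8.png');w=snap('wrist','w8.png')
cv2.imwrite('pics/c8.png',cv2.resize(s['img'][210:360,220:370,::-1],None,fx=4,fy=4,interpolation=cv2.INTER_CUBIC))
```

```text
(no output)
```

View pics/c8.png

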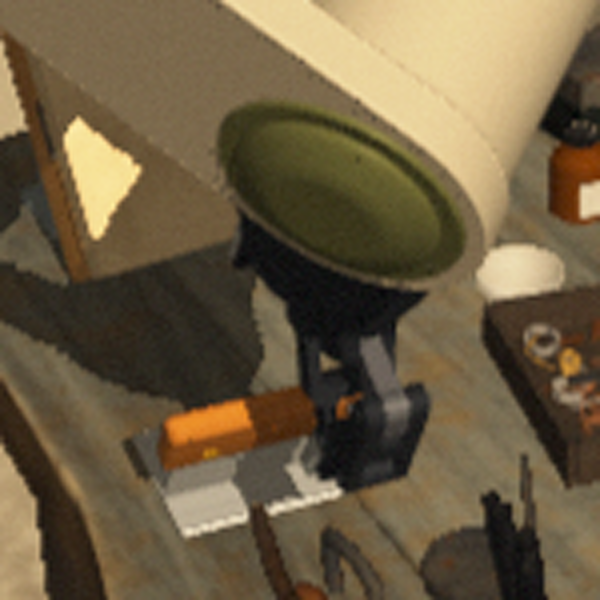

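View pics/w8.png

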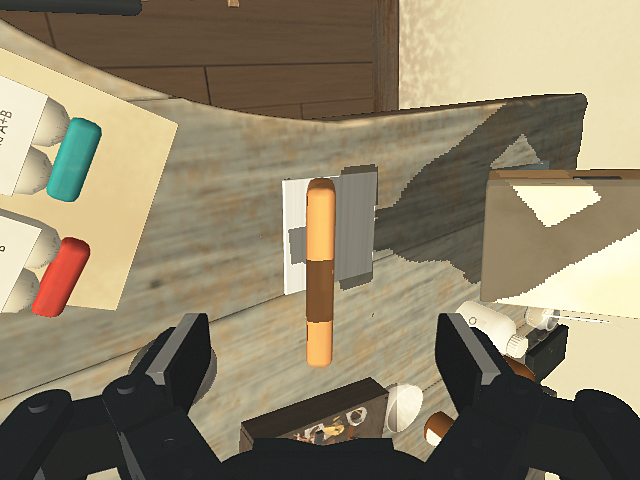

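Run:
```python
from h import *
w=load('w8.npz');print(proj(w,[.438,.043,.06]))
o=env.observe();R=o['tool_rot'];p=o['position'];g=p+.073*R[:,1];print(g,proj(w,g))
# grip top end center on slope: ends of bar at rows 180,366 (handle top plane z~.074)
dn=np.array([0.045,.5718,-.8192]); 
for u,v in((320,180),(319,366)): 
    print(onz(w,u,v,.0745))
```

```text
[321.57094261 268.28523532]
[0.4384651  0.04322016 0.06084306] [322.86235426 269.4508181 ]
[0.38686844 0.03595598 0.0745    ]
[0.48501667 0.02764358 0.0745    ]
```

The grip lies centred between the pads, with its bar at column 320 and rows 180–366. The measured mid is (0.437, 0.042, 0.060) and the yaw is −4.8°. Advancing and closing.

Request:
carry_out(targets=[[[0,0,4,-6,0,0,0],[0,0,10,-15,0,0,0],[0,1,17,-25,0,0,0],[0,1,24,-35,0,0,0],[0,2,31,-45,0,0,0],[0,2,36,-52,0,0,0],[0,2,39,-57,0,0,0],[0.3,2,39.5,-57.5,0,0,0],[0.5,2,39.5,-57.5,0,0,0],[0.7,2,39.5,-57.5,0,0,0],[0.9,2,39.5,-57.5,0,0,0],[1,2,39.5,-57.5,0,0,0],[1,2,39.5,-57.5,0,0,0],[1,2,39.5,-57.5,0,0,0]]], squeeze=30)

```text
time_s: 10.08
position: [0.4368, 0.0406, 0.0627]
tool_rot: [[0.997, 0.046, 0.064], [-0.079, 0.572, 0.816], [0.001, -0.819, 0.574]]
ft_force: [1.8, -0.8, 3.1]
grip_width: 0.014
```

Run:
```python
from h import *
s=snap('side','s9.png');w=snap('wrist','w9.png');t=snap('top','t9.png')
o=env.observe();print(o['ft_force'],o['wrist_torque'],o['grip_width'],o['position'])
cv2.imwrite('pics/c9.png',cv2.resize(s['img'][210:360,220:370,::-1],None,fx=4,fy=4,interpolation=cv2.INTER_CUBIC))
```

```text
[ 1.11748937 -2.60650933  5.56486437] [ 0.03585936  0.17809426 -0.04561794] 0.013925247429877696 [0.43688195 0.04059102 0.06269694]
```

View pics/c9.png

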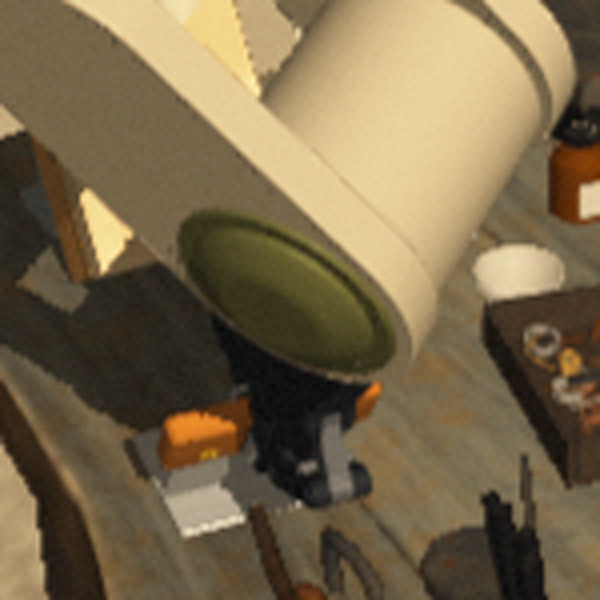

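View pics/w9.png

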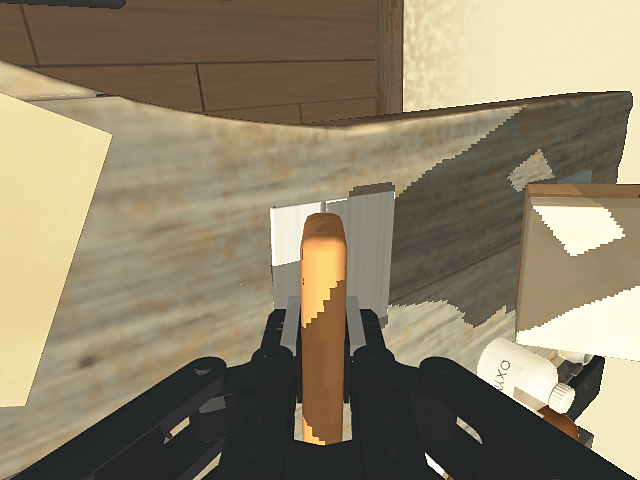

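The handle is held with an opening of 14 mm, and the blade is flat with a light 5 N downward press. I'll align it with the box at a stand-off first.

Request:
carry_out(targets=[[[1,0,0,0.5,0,0,0],[1,3,3,0.5,0,0,0.5],[1,9,8,0.5,0,0,1.2],[1,15,14,0.5,0,0,2],[1,21,20,0.5,0,0,3],[1,27,25,0.5,0,0,4],[1,33,30,0.5,0,0,5],[1,39,36,0.5,0,0,6],[1,45,41,0.5,0,0,6.5],[1,50,46,0.5,0,0,7],[1,54,49,0.5,0,0,7],[1,55,50,0.5,0,0,7],[1,55,50,0.5,0,0,7]]])

```text
time_s: 11.32
position: [0.4918, 0.091, 0.0628]
tool_rot: [[0.999, -0.025, -0.036], [0.044, 0.573, 0.818], [0.0, -0.819, 0.574]]
ft_force: [0.7, -0.1, -2.1]
grip_width: 0.0137
```

Run:
```python
from h import *
s=snap('side','s10.png');w=snap('wrist','w10.png');t=snap('top','t10.png')
o=env.observe();print(o['ft_force'],o['wrist_torque'],o['grip_width'],o['position'])
a=cv2.resize(s['img'][190:340,210:330,::-1],None,fx=3.3,fy=3.3,interpolation=cv2.INTER_CUBIC)
b=cv2.resize(t['img'][240:390,200:320,::-1],None,fx=3.3,fy=3.3,interpolation=cv2.INTER_CUBIC)
cv2.imwrite('pics/c10.png',np.hstack([a,b]))
```

```text
[ 0.16120107 -0.56565279 -2.7219448 ] [-0.57574652 -0.01168482 -0.03588205] 0.013428234927109407 [0.49144618 0.09055221 0.06289481]
```

View pics/c10.png

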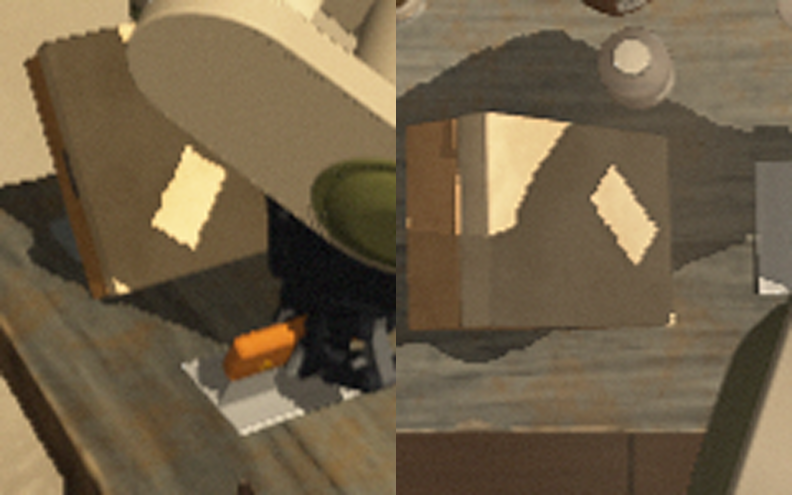

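View pics/w10.png

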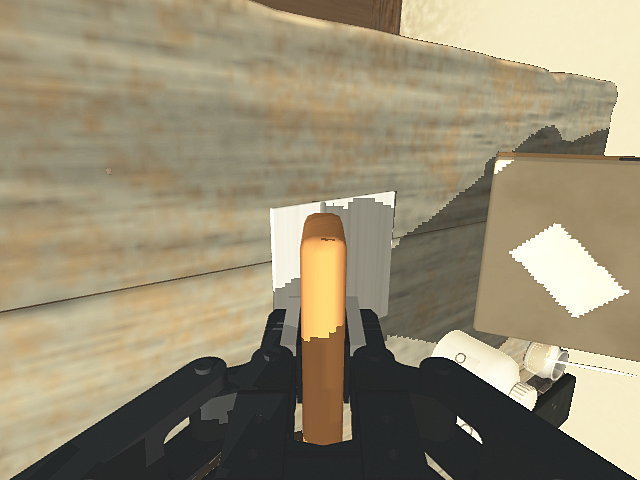

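Run:
```python
from h import *
np.set_printoptions(precision=4,suppress=True)
d=load('w10.npz');im=d['img']
cv2.imwrite('pics/z10.png',cv2.resize(im[140:380,340:540,::-1],None,fx=2.5,fy=2.5,interpolation=cv2.INTER_CUBIC))
t=load('t10.npz')
cv2.imwrite('pics/z10t.png',cv2.resize(t['img'][260:350,270:370,::-1],None,fx=6,fy=6,interpolation=cv2.INTER_CUBIC))
a,b=onz(d,395,192,.003),onz(d,388,315,.003); print(a,b,np.degrees(np.arctan2((b-a)[1],(b-a)[0])))
a,b=onz(d,494,162,.0335),onz(d,476,330,.0335); print(a,b,np.degrees(np.arctan2((b-a)[1],(b-a)[0])))
```

```text
[0.4513 0.1817 0.003 ] [0.5309 0.1854 0.003 ] 2.611037727000376
[0.4324 0.2273 0.0335] [0.5423 0.2374 0.0335] 5.242073441922475
```

View pics/z10.png

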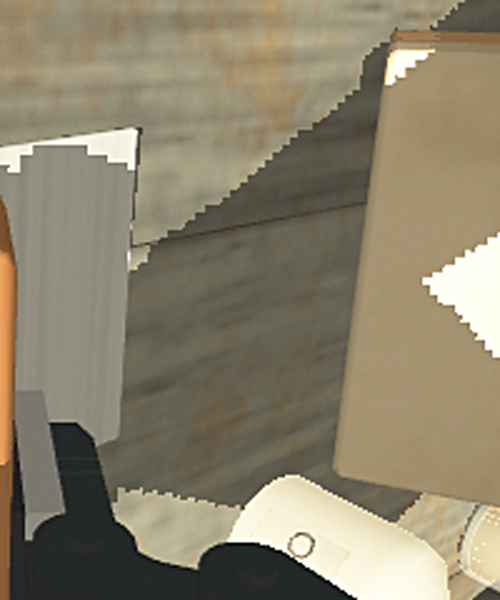

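View pics/z10t.png

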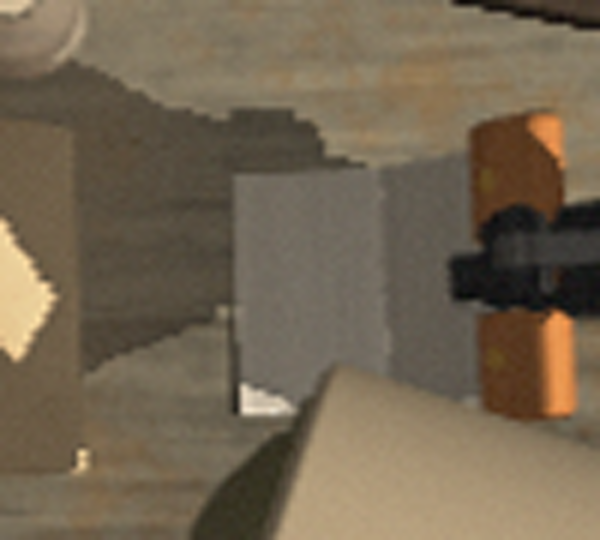

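Run:
```python
from h import *
np.set_printoptions(precision=4,suppress=True)
t=load('t10.npz')
a,b=onz(t,309,289.2,.004),onz(t,309.7,328.7,.004); print(a,b,(a+b)/2)
c,d=onz(t,282.3,281,.0335),onz(t,284.5,338,.0335); print(c,d,(c+d)/2)
for p,q in((a,b),(c,d)): v=p-q; print(np.degrees(np.arctan2(v[1],v[0])))
```

```text
[0.5284 0.1842 0.004 ] [0.45   0.1828 0.004 ] [0.4892 0.1835 0.004 ]
[0.5414 0.2359 0.0335] [0.4311 0.2307 0.0335] [0.4862 0.2333 0.0335]
1.044172012824021
2.691590182925974
```

Request:
carry_out(targets=[[[1,0,2,0,0,0,0.4],[1,0,6,0,0,0,0.8],[1,0,11,0,0,0,0.8],[1,-0.5,16,0,0,0,0.8],[1,-0.7,21,0,0,0,0.8],[1,-1,26,0,0,0,0.8],[1,-1.2,31,0,0,0,0.8],[1,-1.5,36,0,0,0,0.8],[1,-1.8,41,0,0,0,0.8],[1,-2,46,0,0,0,0.8],[1,-2.3,51,0,0,0,0.8],[1,-2.5,56,0,0,0,0.8],[1,-2.8,60,0,0,0,0.8],[1,-2.8,60,0,0,0,0.8]]])

```text
time_s: 12.63
position: [0.4886, 0.1515, 0.0629]
tool_rot: [[0.998, -0.034, -0.048], [0.058, 0.573, 0.818], [0.0, -0.819, 0.574]]
ft_force: [-0.6, 0.3, -2.3]
grip_width: 0.0136
```

Run:
```python
from h import *
s=snap('side','s11.png');w=snap('wrist','w11.png');t=snap('top','t11.png')
o=env.observe();print(o['ft_force'],o['wrist_torque'],o['grip_width'],o['position'])
a=cv2.resize(s['img'][190:340,210:330,::-1],None,fx=3.3,fy=3.3,interpolation=cv2.INTER_CUBIC)
b=cv2.resize(t['img'][240:390,200:320,::-1],None,fx=3.3,fy=3.3,interpolation=cv2.INTER_CUBIC)
cv2.imwrite('pics/c11.png',np.hstack([a,b]))
```

```text
[ 0.50926463  0.58664287 -2.01526502] [-0.57960254 -0.02559533  0.02198598] 0.013742954334512439 [0.48893142 0.15063748 0.06291544]
```

View pics/c11.png

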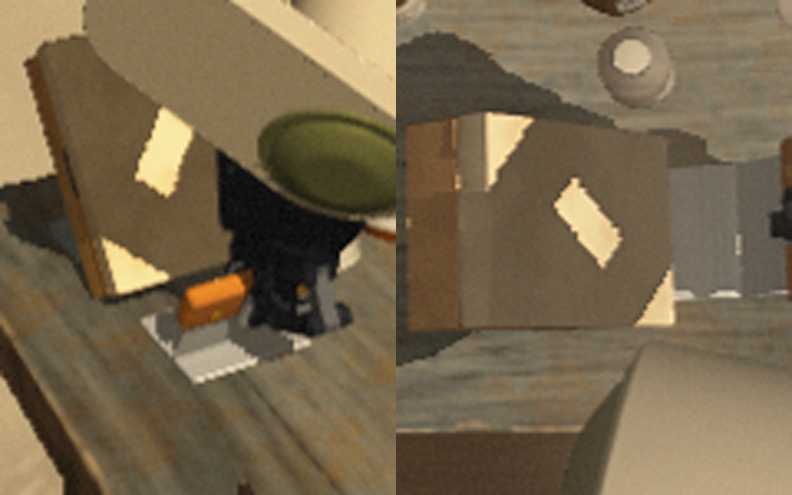

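View pics/w11.png

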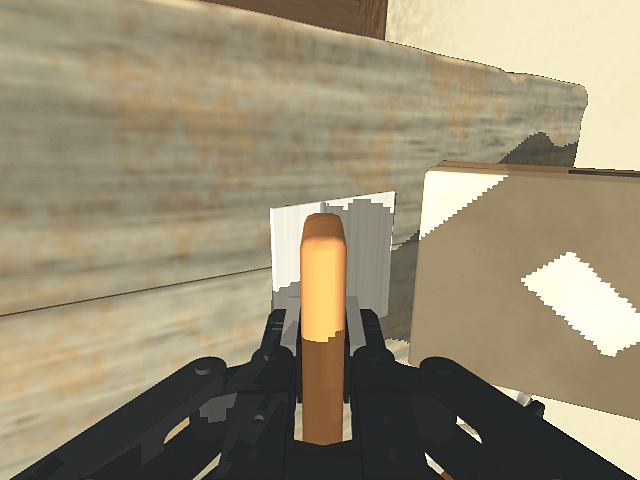

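Run:
```python
from h import *
np.set_printoptions(precision=4,suppress=True)
t=load('t11.npz')
cv2.imwrite('pics/z11t.png',cv2.resize(t['img'][270:345,270:330,::-1],None,fx=8,fy=8,interpolation=cv2.INTER_CUBIC))
```

```text
(no output)
```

View pics/z11t.png

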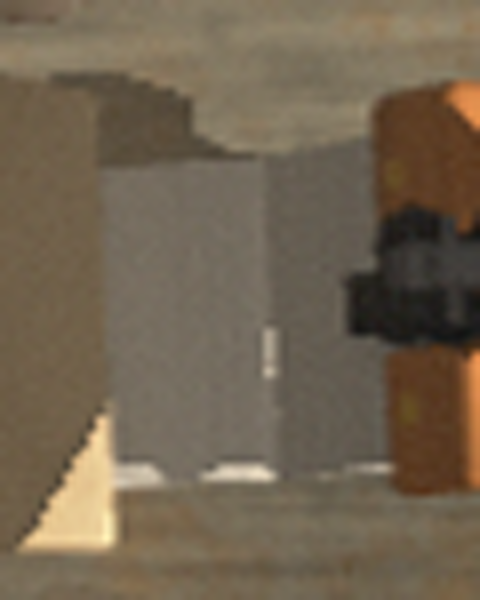

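Run:
```python
from h import *
np.set_printoptions(precision=4,suppress=True)
t=load('t11.npz')
a,b=onz(t,303.2,290,.003),onz(t,304.8,330.2,.003); print('bend',a,b,(a+b)/2)
c,d=onz(t,282.2,281.3,.0335),onz(t,284.5,338.5,.0335); print('box',c,d,(c+d)/2)
for p,q in((a,b),(c,d)): v=p-q; print(np.degrees(np.arctan2(v[1],v[0])))
a,b=onz(t,(270+266/8),(270+158/8),.003),onz(t,270+105/8,270+165/8,.003);print('side',a,b)
```

```text
bend [0.527  0.1958 0.003 ] [0.4472 0.1925 0.003 ] [0.4871 0.1942 0.003 ]
box [0.5408 0.2361 0.0335] [0.4301 0.2307 0.0335] [0.4855 0.2334 0.0335]
2.4041630587440195
2.785142989094917
side [0.5275 0.1957 0.003 ] [0.5258 0.236  0.003 ]
```

Yaw agrees (2.4° against 2.8°) and the blade is central to within about 1 mm. The bend is at y=0.194. I'll go in another 25 mm, then set the blade down.

Request:
carry_out(targets=[[[1,0,3,0,0,0,0.3],[1,0,7,0,0,0,0.3],[1,0,11,0,0,0,0.3],[1,-0.5,15,0,0,0,0.3],[1,-0.7,19,0,0,0,0.3],[1,-1,23,0,0,0,0.3],[1,-1,25.5,0,0,0,0.3],[1,-1,25.5,0,0,0,0.3],[1,-1,25.5,-0.5,0,0,0.3],[1,-1,25.5,-0.6,0,0,0.3]]])

```text
time_s: 13.62
position: [0.4878, 0.1764, 0.0627]
tool_rot: [[0.998, -0.036, -0.051], [0.063, 0.573, 0.817], [0.0, -0.818, 0.575]]
ft_force: [-0.7, 2.7, 3.4]
grip_width: 0.0138
```

Run:
```python
from h import *
s=snap('side','s12.png');t=snap('top','t12.png')
o=env.observe();print(o['ft_force'],o['wrist_torque'],o['grip_width'],o['position'])
a=cv2.resize(s['img'][210:300,220:310,::-1],None,fx=6,fy=6,interpolation=cv2.INTER_CUBIC)
cv2.imwrite('pics/z12s.png',a)
cv2.imwrite('pics/z12t.png',cv2.resize(t['img'][270:345,260:330,::-1],None,fx=8,fy=8,interpolation=cv2.INTER_CUBIC))
```

```text
[-1.57261966  1.7018435   2.9633828 ] [ 0.32227497  0.23671624 -0.00643487] 0.01371909093593454 [0.48785662 0.17637312 0.06264988]
```

View pics/z12s.png

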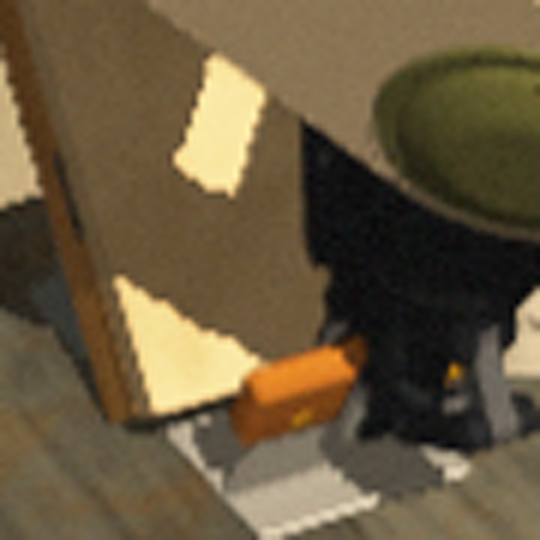

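View pics/z12t.png

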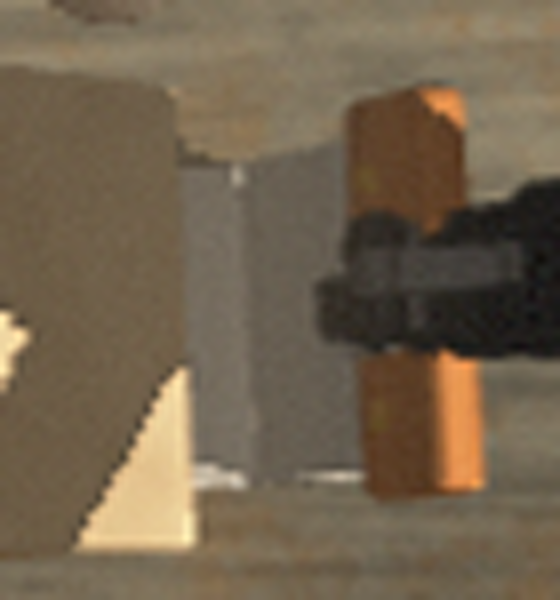

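The blade is seated, with the bend at y≈0.219 and the box undisturbed. I'll release and back out along the slope.

Request:
carry_out(targets=[[[0.8,0,0,0.3,0,0,0],[0.6,0,0,0.3,0,0,0],[0.5,0,0,0.3,0,0,0],[0.5,0,0,0.3,0,0,0],[0.5,0,-5,7,0,0,0],[0.5,0,-12,17,0,0,0],[0.5,0,-22,31,0,0,0],[0.4,0,-33,47,0,0,0],[0.2,0,-45,65,0,0,0],[0,0,-55,85,-2,0,0],[0,0,-62,110,-5,0,0],[0,0,-62,135,-9,0,0],[0,0,-50,160,-14,0,0],[0,0,-35,180,-18,0,0],[0,0,-30,185,-20,0,0],[0,0,-30,185,-20,0,0]]])

```text
time_s: 15.05
position: [0.4879, 0.1476, 0.2499]
tool_rot: [[0.998, -0.032, -0.055], [0.062, 0.256, 0.965], [-0.016, -0.966, 0.258]]
ft_force: [0.2, 0.2, -0.4]
grip_width: 0.0852
```

Run:
```python
from h import *
np.set_printoptions(precision=4,suppress=True)
s=snap('side','s13.png');t=snap('top','t13.png');w=snap('wrist','w13.png')
o=env.observe();print(o['ft_force'],o['grip_width'],o['position'],o['tool_rot'])
cv2.imwrite('pics/z13s.png',cv2.resize(s['img'][185:305,210:310,::-1],None,fx=5,fy=5,interpolation=cv2.INTER_CUBIC))
cv2.imwrite('pics/z13t.png',cv2.resize(t['img'][260:350,190:320,::-1],None,fx=6,fy=6,interpolation=cv2.INTER_CUBIC))
```

```text
[-0.4921  0.532  -0.5554] 0.08544061003007843 [0.4875 0.1456 0.2466] [[ 0.998  -0.0375 -0.0507]
 [ 0.0587  0.2587  0.9642]
 [-0.023  -0.9652  0.2604]]
```

View pics/z13s.png

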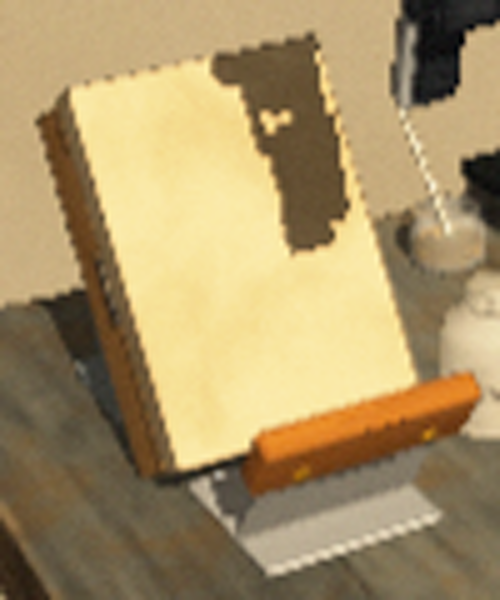

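View pics/z13t.png

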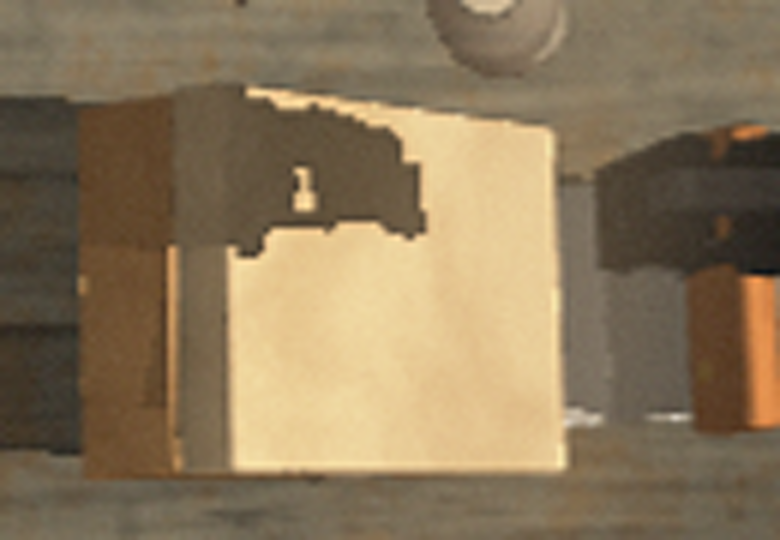

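View pics/w13.png

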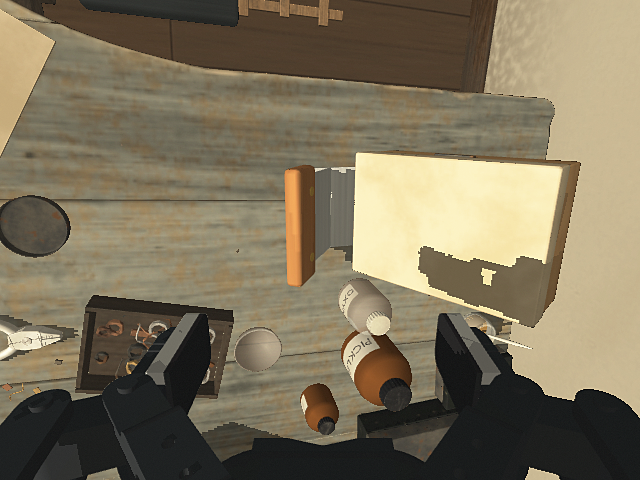

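The lifter's tongue is under the box and the box is still leaning. Next I'll compute the cage pose over the leaning top.

Run:
```python
from h import *
from scipy.spatial.transform import Rotation as Ro
np.set_printoptions(precision=4,suppress=True)
S,T,W=load('s13.npz'),load('t13.npz'),load('w13.npz')
lowL=[(T,190+567/6,260+468/6),(S,210+178/5,185+470/5),(W,356,271)]
lowL2=[(T,190+567/6,260+468/6),(S,210+178/5,185+470/5)]
P={}
P['lowL']=tri([(T,284.5,338),(S,245.6,279),(W,355.5,153)])
P['lowR']=tri([(T,190+555/6,260+130/6),(S,210+415/5,185+382/5),(W,354,270)])
P['topL']=tri([(T,190+230/6,260+470/6),(S,210+72/5,185+90/5),(W,562,164)])
P['topR']=tri([(T,190+230/6,260+86/6),(S,210+315/5,185+37/5),(W,535,325)])
for k,v in P.items(): print(k,v)
P={k:v[0] for k,v in P.items()}
up=(P['topL']+P['topR']-P['lowL']-P['lowR'])/2; th=np.degrees(np.arctan2(up[1],up[2])); print('lean',th,np.linalg.norm(up))
f=(P['lowL']+P['lowR'])/2; print('front',f,'rear y,z',f[1]+.06*np.cos(np.radians(th)),f[2]-.06*np.sin(np.radians(th)))
print('reartop y at z.136', onz(T,203.2,306,.136))
o=env.observe();R0=o['tool_rot'];p0=o['position'];print(p0)
B=np.array([[1,0,0],[0,0,1],[0,-1,0.]])
r=np.array([.4835,.2834,0]); yaw=2.8
for lean in(32.5,):
    Rb=(Ro.from_euler('z',yaw,degrees=True)*Ro.from_euler('x',-lean,degrees=True)).as_matrix()
    up=Rb@[0,0,1];n=Rb@[0,-1,0]
    Rt=Rb@B; print('turn',Ro.from_matrix(Rt@R0.T).as_rotvec(degrees=True))
    for h in(.23,.20,.15): print(h,1e3*(r+up*h+n*.03-p0),r+up*h+n*.03)
```

```text
lowL (array([0.4317, 0.2304, 0.0336]), [[0.2, -0.3], [-0.1, 0.1], [0.3, -0.4]])
lowR (array([0.5391, 0.2346, 0.0421]), [[0.2, -0.0], [-0.2, 0.2], [0.4, 0.5]])
topL (array([0.4276, 0.3172, 0.1678]), [[0.6, -0.6], [-1.4, 0.3], [0.2, 3.0]])
topR (array([0.5369, 0.3212, 0.1684]), [[-0.2, -0.4], [-0.9, -0.2], [-2.3, 1.1]])
lean 33.653103440375425 0.15651178781484304
front [0.4854 0.2325 0.0378] rear y,z 0.2824242526430397 0.004582328343044707
reartop y at z.136 [0.4843 0.3689 0.136 ]
[0.4875 0.1456 0.2466]
turn [-47.4592  -3.8017   0.0161]
0.23 [ -8.7688 235.9209 -36.4606] [0.4787 0.3816 0.2101]
0.2 [ -7.9814 219.8211 -61.7623] [0.4795 0.3655 0.1848]
0.15 [  -6.6691  192.9882 -103.9319] [0.4808 0.3386 0.1426]
```

Request:
carry_out(targets=[[[0,0,8,10,-3,0,0],[0,-1,25,25,-7,-0.5,0],[0,-2,50,35,-11,-1,0],[0,-3,80,38,-16,-1.3,0],[0,-4,110,38,-22,-1.8,0],[0,-5,140,35,-28,-2.2,0],[0,-6,170,27,-34,-2.7,0],[0,-7,200,12,-40,-3.2,0],[0,-8,222,-8,-45,-3.6,0],[0,-9,233,-25,-47.5,-3.8,0],[0,-9,236,-36,-47.5,-3.8,0],[0,-9,236,-36,-47.5,-3.8,0],[0,-9,236,-36,-47.5,-3.8,0]]])

```text
time_s: 16.28
position: [0.4796, 0.3807, 0.2111]
tool_rot: [[0.999, 0.025, -0.041], [0.048, -0.538, 0.842], [-0.001, -0.843, -0.538]]
ft_force: [0.1, -0.6, 0.3]
grip_width: 0.0855
```

Run:
```python
from h import *
np.set_printoptions(precision=4,suppress=True)
s=snap('side','s14.png');w=snap('wrist','w14.png')
o=env.observe();print(o['ft_force'],o['grip_width'],o['position'],o['tool_rot'])
cv2.imwrite('pics/z14s.png',cv2.resize(s['img'][140:300,180:320,::-1],None,fx=3.7,fy=3.7,interpolation=cv2.INTER_CUBIC))
```

```text
[-0.1498 -0.4854  1.0865] 0.08592187174685322 [0.4798 0.3807 0.213 ] [[ 0.9989  0.0279 -0.0388]
 [ 0.0477 -0.5363  0.8427]
 [ 0.0027 -0.8436 -0.537 ]]
```

View pics/z14s.png

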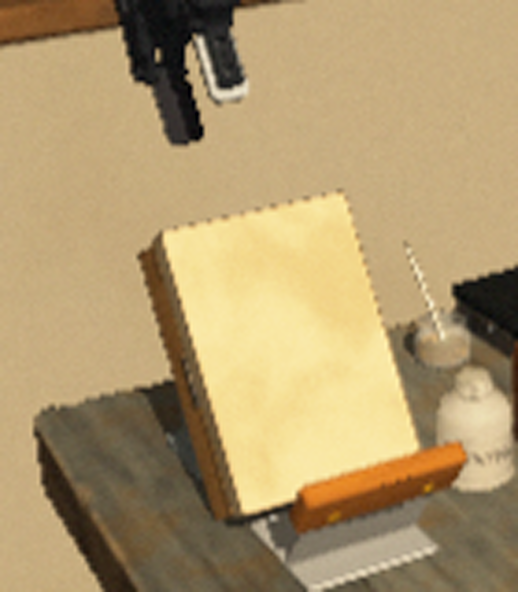

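View pics/w14.png

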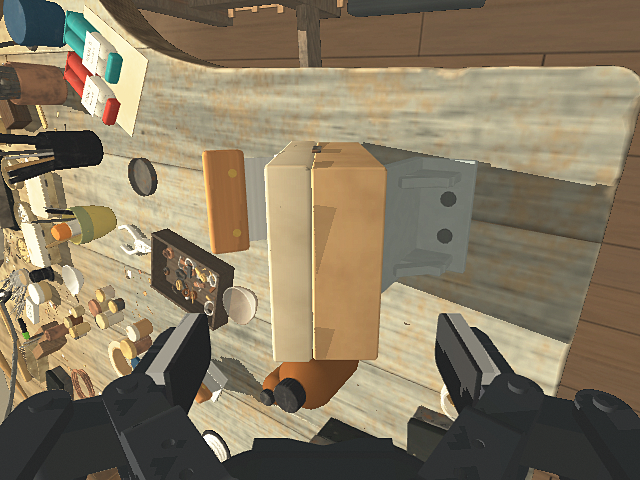

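The box top is centred between the pads (columns 266–385, jaws' midline ≈323) and square to them. I'll slide down over it.

Request:
carry_out(targets=[[[0,0,-4,-6,0,0,0],[0,0.5,-11,-17,0,0,0],[0,1,-19,-30,0,0,0],[0,1.3,-27,-42,0,0,0],[0,1.6,-33,-52,0,0,0],[0,2,-38,-60,0,0,0],[0,2,-41,-65,0,0,0],[0,2,-43,-67.5,0,0,0],[0,2,-43,-67.5,0,0,0],[0.12,2,-43,-67.5,0,0,0],[0.12,2,-43,-67.5,0,0,0]]])

```text
time_s: 17.3
position: [0.4811, 0.3395, 0.1444]
tool_rot: [[0.999, 0.029, -0.041], [0.05, -0.537, 0.842], [0.002, -0.843, -0.538]]
ft_force: [-0.7, -1.3, -0.3]
grip_width: 0.0753
```

Run:
```python
from h import *
np.set_printoptions(precision=4,suppress=True)
s=snap('side','s15.png');w=snap('wrist','w15.png')
o=env.observe();print(o['ft_force'],o['grip_width'],o['position'])
cv2.imwrite('pics/z15s.png',cv2.resize(s['img'][160:300,200:320,::-1],None,fx=4,fy=4,interpolation=cv2.INTER_CUBIC))
```

```text
[-0.4089  0.4513 -0.2603] 0.07506521863146229 [0.481  0.3396 0.1442]
```

View pics/z15s.png

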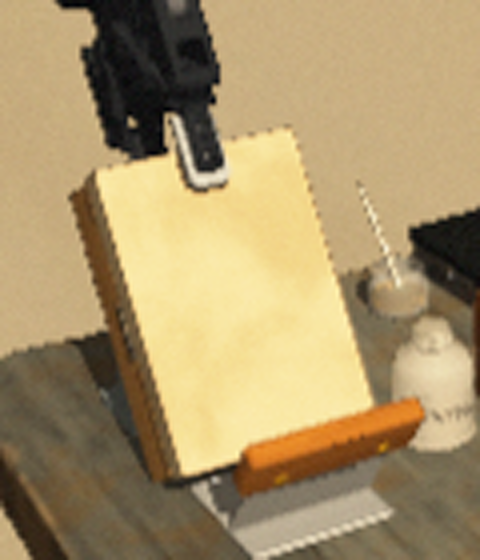

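View pics/w15.png

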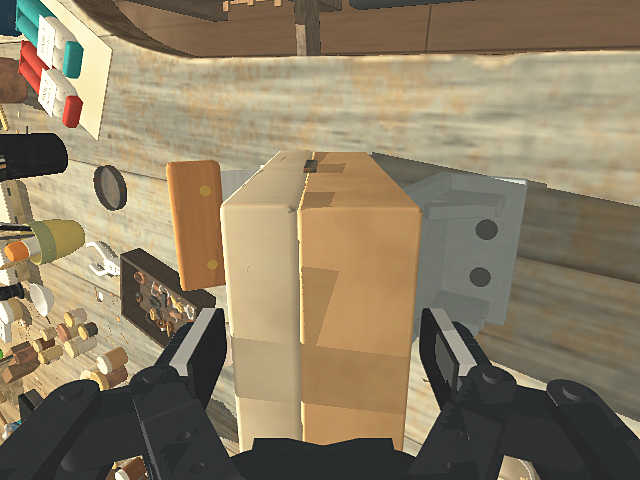

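The cage is well placed, with about 7 mm free each side. I'll narrow it to about 66 mm and tabulate the arc.

Run:
```python
import numpy as np
y0,z0=.0561,.1443
t0=32.5
for t in [30.5,28.5,26.5,24.5,22.5,20.5,18.5,16.5,14.5,12.5,10.5,8.5,6.5,4.5,2.5,.5,-1.5,-3]:
    a=np.radians(t0-t);c,s=np.cos(a),np.sin(a)
    y=y0*c-z0*s-y0; z=y0*s+z0*c-z0+max(0,.003*min(1,1-t/12))
    print(t,'dx %.1f dy %.1f dz %.1f ax %.1f ay %.2f'%(-y*1e3*.049,y*1e3,z*1e3,t0-t,(t0-t)*.049))
```

```text
30.5 dx 0.2 dy -5.1 dz 1.9 ax 2.0 ay 0.10
28.5 dx 0.5 dy -10.2 dz 3.6 ax 4.0 ay 0.20
26.5 dx 0.8 dy -15.4 dz 5.1 ax 6.0 ay 0.29
24.5 dx 1.0 dy -20.6 dz 6.4 ax 8.0 ay 0.39
22.5 dx 1.3 dy -25.9 dz 7.5 ax 10.0 ay 0.49
20.5 dx 1.5 dy -31.2 dz 8.5 ax 12.0 ay 0.59
18.5 dx 1.8 dy -36.6 dz 9.3 ax 14.0 ay 0.69
16.5 dx 2.1 dy -41.9 dz 9.9 ax 16.0 ay 0.78
14.5 dx 2.3 dy -47.3 dz 10.3 ax 18.0 ay 0.88
12.5 dx 2.6 dy -52.7 dz 10.5 ax 20.0 ay 0.98
10.5 dx 2.8 dy -58.1 dz 10.9 ax 22.0 ay 1.08
8.5 dx 3.1 dy -63.5 dz 11.2 ax 24.0 ay 1.18
6.5 dx 3.4 dy -68.9 dz 11.4 ax 26.0 ay 1.27
4.5 dx 3.6 dy -74.3 dz 11.3 ax 28.0 ay 1.37
2.5 dx 3.9 dy -79.7 dz 11.1 ax 30.0 ay 1.47
0.5 dx 4.2 dy -85.0 dz 10.7 ax 32.0 ay 1.57
-1.5 dx 4.4 dy -90.3 dz 9.7 ax 34.0 ay 1.67
-3 dx 4.6 dy -94.2 dz 8.8 ax 35.5 ay 1.74
```

Request:
carry_out(targets=[[[0.18,0,0,0,0,0,0],[0.23,0,0,0,0,0,0],[0.23,0,0,0,0,0,0]]], squeeze=20)

```text
time_s: 17.65
position: [0.4808, 0.3393, 0.1439]
tool_rot: [[0.999, 0.028, -0.042], [0.05, -0.538, 0.841], [0.001, -0.843, -0.539]]
ft_force: [-0.1, -1.3, -0.8]
grip_width: 0.0655
```

First half of the arc, up to about 20° of turn.

Request:
carry_out(targets=[[[0.23,0,-2.5,1,1,0,0],[0.23,0.2,-5.1,1.9,2,0.1,0],[0.23,0.4,-7.7,2.8,3,0.15,0],[0.23,0.5,-10.2,3.6,4,0.2,0],[0.23,0.7,-12.8,4.4,5,0.25,0],[0.23,0.8,-15.4,5.1,6,0.3,0],[0.23,0.9,-18,5.8,7,0.35,0],[0.23,1,-20.6,6.4,8,0.4,0],[0.23,1.2,-23.3,7,9,0.45,0],[0.23,1.3,-25.9,7.5,10,0.5,0],[0.23,1.4,-28.6,8,11,0.55,0],[0.23,1.5,-31.2,8.5,12,0.6,0],[0.23,1.5,-31.2,8.5,12,0.6,0]]])

```text
time_s: 18.73
position: [0.4825, 0.3073, 0.1527]
tool_rot: [[0.999, 0.018, -0.046], [0.049, -0.35, 0.936], [0.001, -0.937, -0.35]]
ft_force: [0.7, 0.0, 0.4]
grip_width: 0.0659
```

Run:
```python
from h import *
np.set_printoptions(precision=4,suppress=True)
s=snap('side','s16.png');t=snap('top','t16.png')
o=env.observe();print(o['ft_force'],o['grip_width'],o['position'])
a=cv2.resize(s['img'][160:300,210:310,::-1],None,fx=4,fy=4,interpolation=cv2.INTER_CUBIC)
b=cv2.resize(t['img'][230:370,220:320,::-1],None,fx=4,fy=4,interpolation=cv2.INTER_CUBIC)
cv2.imwrite('pics/z16.png',np.hstack([a,b]))
```

```text
[-0.3262 -0.1351 -1.0373] 0.06600511810065063 [0.4824 0.3078 0.1524]
```

View pics/z16.png

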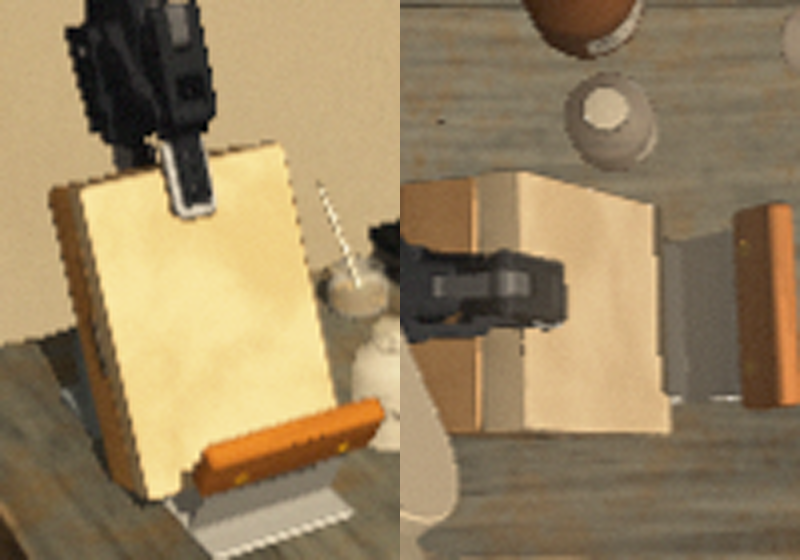

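The box is following at about 20°, and its lower front edge is still clear of the bend. Continuing slowly.

Request:
carry_out(targets=[[[0.23,0.1,-2.7,0.4,1,0,0],[0.23,0.3,-5.4,0.8,2,0.1,0],[0.23,0.4,-8,1.1,3,0.15,0],[0.23,0.6,-10.7,1.4,4,0.2,0],[0.23,0.7,-13.4,1.6,5,0.25,0],[0.23,0.8,-16.1,1.8,6,0.3,0],[0.23,1,-18.8,1.9,7,0.35,0],[0.23,1.1,-21.5,2,8,0.4,0],[0.23,1.2,-24.2,2.2,9,0.45,0],[0.23,1.3,-26.9,2.4,10,0.5,0],[0.23,1.3,-26.9,2.4,10,0.5,0]]])

```text
time_s: 19.75
position: [0.4838, 0.2803, 0.1549]
tool_rot: [[0.999, 0.01, -0.048], [0.049, -0.182, 0.982], [0.001, -0.983, -0.182]]
ft_force: [-0.4, -1.0, -0.1]
grip_width: 0.0656
```

Run:
```python
from h import *
np.set_printoptions(precision=4,suppress=True)
s=snap('side','s17.png');t=snap('top','t17.png')
o=env.observe();print(o['ft_force'],o['grip_width'],o['position'])
a=cv2.resize(s['img'][160:300,210:310,::-1],None,fx=4,fy=4,interpolation=cv2.INTER_CUBIC)
b=cv2.resize(t['img'][230:370,220:320,::-1],None,fx=4,fy=4,interpolation=cv2.INTER_CUBIC)
cv2.imwrite('pics/z17.png',np.hstack([a,b]))
```

```text
[ 0.259   0.3196 -0.668 ] 0.0660280309261894 [0.4837 0.2809 0.1548]
```

View pics/z17.png

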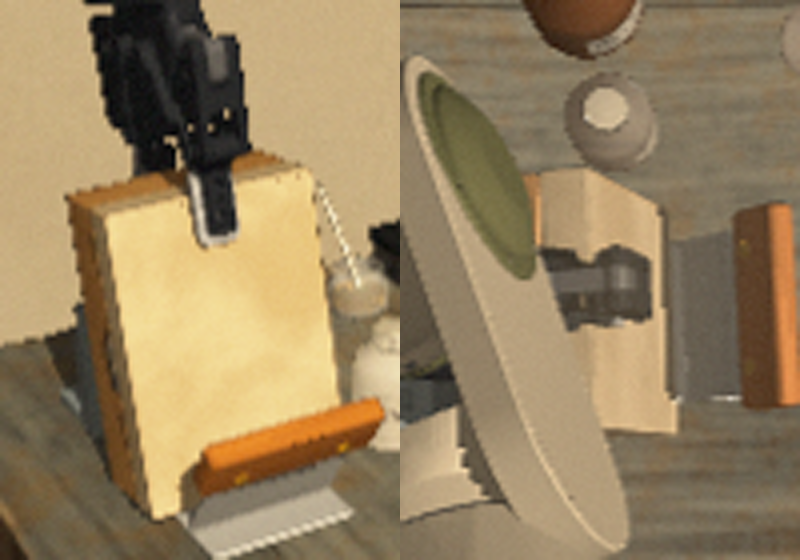

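Still following cleanly, and the lifter hasn't moved. Final 10°, slower.

Request:
carry_out(targets=[[[0.23,0.1,-1.9,0.1,0.7,0,0],[0.23,0.2,-3.8,0.2,1.4,0,0],[0.23,0.3,-5.7,0.3,2.1,0.1,0],[0.23,0.4,-7.6,0.4,2.8,0.1,0],[0.23,0.4,-9.5,0.5,3.5,0.15,0],[0.23,0.5,-11.4,0.5,4.2,0.2,0],[0.23,0.6,-13.3,0.5,4.9,0.25,0],[0.23,0.7,-15.2,0.5,5.6,0.3,0],[0.23,0.8,-17,0.4,6.3,0.3,0],[0.23,0.9,-18.9,0.4,7,0.35,0],[0.23,1,-20.8,0.3,7.7,0.4,0],[0.23,1.1,-22.6,0.2,8.4,0.4,0],[0.23,1.2,-24.5,0.1,9.1,0.45,0],[0.23,1.3,-26.9,0,10,0.5,0],[0.23,1.3,-26.9,0,10,0.5,0]]])

```text
time_s: 21.1
position: [0.485, 0.2536, 0.1547]
tool_rot: [[0.999, 0.001, -0.049], [0.049, -0.008, 0.999], [0.001, -1.0, -0.009]]
ft_force: [0.5, -0.3, -0.2]
grip_width: 0.0655
```

Run:
```python
from h import *
np.set_printoptions(precision=4,suppress=True)
s=snap('side','s18.png');t=snap('top','t18.png')
o=env.observe();print(o['ft_force'],o['grip_width'],o['position'])
a=cv2.resize(s['img'][160:300,210:310,::-1],None,fx=4,fy=4,interpolation=cv2.INTER_CUBIC)
b=cv2.resize(t['img'][230:370,220:320,::-1],None,fx=4,fy=4,interpolation=cv2.INTER_CUBIC)
cv2.imwrite('pics/z18.png',np.hstack([a,b]))
```

```text
[ 0.3463 -1.2005 -0.3763] 0.06561128994128014 [0.485  0.254  0.1548]
```

View pics/z18.png

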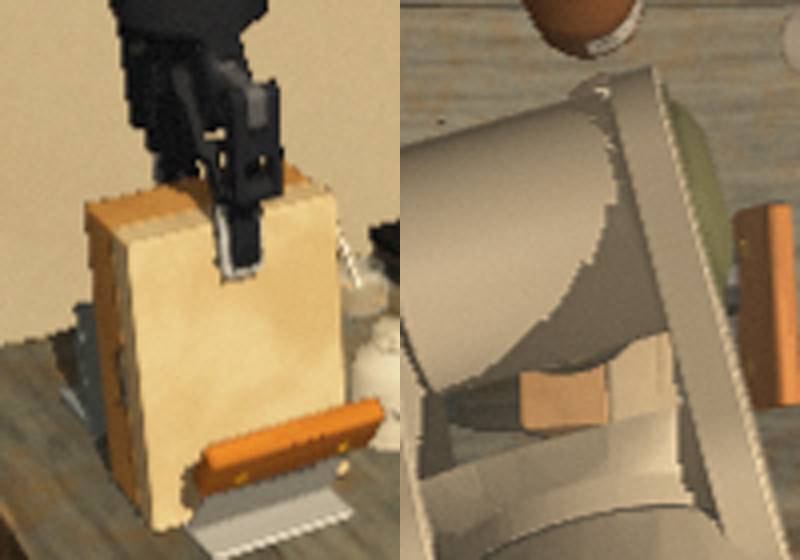

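Run:
```python
from h import *
np.set_printoptions(precision=4,suppress=True)
s=load('s18.npz')
cv2.imwrite('pics/z18b.png',cv2.resize(s['img'][205:300,225:305,::-1],None,fx=6.3,fy=6.3,interpolation=cv2.INTER_CUBIC))
```

```text
(no output)
```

View pics/z18b.png

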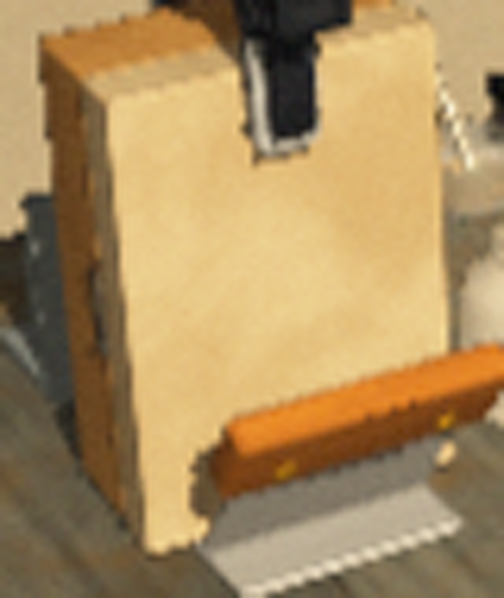

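Run:
```python
from h import *
np.set_printoptions(precision=4,suppress=True)
s=load('s18.npz')
a=onz(s,248.0,292.8,.003); b=onz(s,242.0,220.4,.165); print(a,b,'lean',np.degrees(np.arctan2(b[1]-a[1],.162)))
s0=load('s1.npz')
for y in(0,1,2,3,4): 
    p=a+[0,np.sin(np.radians(y))*.162,.162*np.cos(np.radians(y))]; print(y,proj(s,p))
# reference: original upright box in side0 with same corner picks
z=load('side0.npz');a=onz(z,210+130/3.7,190+374/3.7,0);b=onz(z,210+100/3.7,190+105/3.7,.162);print('ref',a,b,np.degrees(np.arctan2(b[1]-a[1],.162)))
```

```text
[0.4326 0.2258 0.003 ] [0.4348 0.2263 0.165 ] lean 0.19975826817565942
0 [241.028  220.7497]
1 [240.5157 220.209 ]
2 [240.0083 219.6945]
3 [239.5057 219.2062]
4 [239.0083 218.744 ]
ref [0.4312 0.2392 0.    ] [0.4316 0.246  0.162 ] 2.4041187741249863
```

Request:
carry_out(targets=[[[0.23,0,-0.7,0,0,0,0],[0.23,0,-1.5,0,0,0,0],[0.23,0,-1.5,0,0,0,0]]])

```text
time_s: 21.45
position: [0.4849, 0.2528, 0.1547]
tool_rot: [[0.999, 0.001, -0.05], [0.05, -0.01, 0.999], [0.001, -1.0, -0.01]]
ft_force: [0.7, 0.1, 0.0]
grip_width: 0.0663
```

```bash
cat >> h.py <<'E'
def boxshift(f0,f1):
    a,b=[cv2.cvtColor(load(f)['img'],cv2.COLOR_RGB2GRAY).astype(np.float32) for f in(f0,f1)]
    out={}
    for n,(x,y,w,h) in dict(topleft=(230,212,16,20),bot=(232,270,22,30)).items():
        p=a[y:y+h,x:x+w]; q=b[y-4:y+h+4,x-4:x+w+4]; r=cv2.matchTemplate(cv2.resize(q,None,fx=4,fy=4,interpolation=2),cv2.resize(p,None,fx=4,fy=4,interpolation=2),cv2.TM_CCOEFF_NORMED)
        _,m,_,l=cv2.minMaxLoc(r); out[n]=(l[0]/4-4,l[1]/4-4,round(m,3))
    return out
E
python3 - <<'E'
from h import *
s=snap('side','s19.png'); print(boxshift('s18.npz','s19.npz')); o=env.observe();print(o['ft_force'],o['position'],o['grip_width'])
E
```

```text
{'topleft': (0.0, 0.0, 0.999), 'bot': (0.0, 0.0, 0.999)}
[-0.26104006 -0.19529147  0.07458102] [0.48493601 0.25279663 0.15470861] 0.06550837077513454
```

Request:
carry_out(targets=[[[0.15,0,0,0,0,0,0],[0.05,0,0.5,0,0,0,0],[0,0,0.5,0,0,0,0],[0,0,0.5,0,0,0,0]]])

```text
time_s: 21.83
position: [0.485, 0.2533, 0.1547]
tool_rot: [[0.999, 0.001, -0.05], [0.05, -0.01, 0.999], [0.001, -1.0, -0.01]]
ft_force: [0.4, 0.1, 0.3]
grip_width: 0.0854
```

Run:
```python
from h import *
s=snap('side','s20.png'); print(boxshift('s18.npz','s20.npz')); o=env.observe();print(o['ft_force'],o['position'],o['grip_width'])
w=snap('wrist','w20.png')
```

```text
{'topleft': (0.0, 0.0, 0.999), 'bot': (0.0, 0.0, 0.999)}
[-0.38813127  0.71564443  0.26969529] [0.48496247 0.25326201 0.15471155] 0.08548756941449298
```

View pics/w20.png

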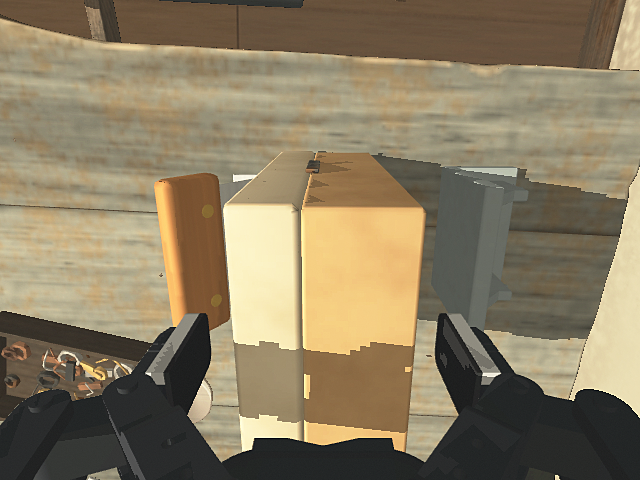

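The box stands free between the open fingers, columns 225–425, and hasn't moved. I'll lift straight up and back away.

Request:
carry_out(targets=[[[0,0,0,5,0,0,0],[0,0,0,15,0,0,0],[0,0,0,30,0,0,0],[0,0,0,50,0,0,0],[0,0,0,72,0,0,0],[0,0,0,95,0,0,0],[0,-20,5,115,0,0,0],[0,-50,15,125,0,0,0],[0,-85,30,130,0,0,0],[0,-120,50,130,0,0,0],[0,-155,75,130,0,0,0],[0,-185,100,130,0,0,0],[0,-205,120,130,0,0,0],[0,-210,125,130,0,0,0],[0,-210,125,130,0,0,0]]])

```text
time_s: 23.18
position: [0.2737, 0.3791, 0.2856]
tool_rot: [[0.999, 0.002, -0.053], [0.053, -0.009, 0.999], [0.002, -1.0, -0.009]]
ft_force: [-0.0, -0.4, -0.1]
grip_width: 0.0855
```

Run:
```python
from h import *
s=snap('side','s21.png');t=snap('top','t21.png'); print(boxshift('s18.npz','s21.npz'))
cv2.imwrite('pics/z21s.png',cv2.resize(s['img'][205:310,225:315,::-1],None,fx=5.7,fy=5.7,interpolation=cv2.INTER_CUBIC))
cv2.imwrite('pics/z21t.png',cv2.resize(t['img'][265:350,215:325,::-1],None,fx=7,fy=7,interpolation=cv2.INTER_CUBIC))
```

```text
{'topleft': (0.0, 0.0, 0.999), 'bot': (0.0, 0.0, 0.999)}
```

View pics/z21s.png

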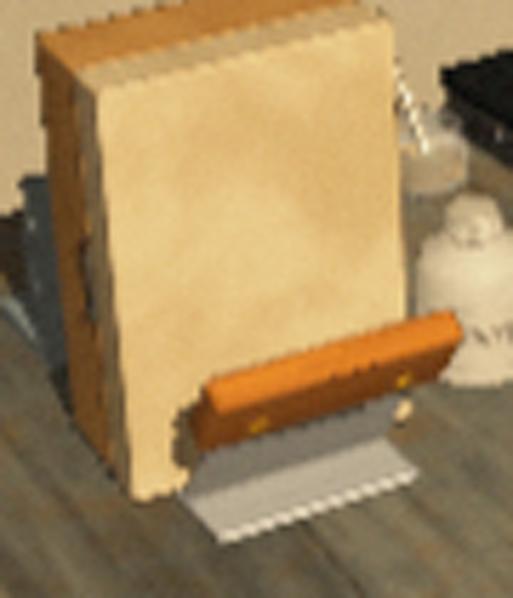

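View pics/z21t.png

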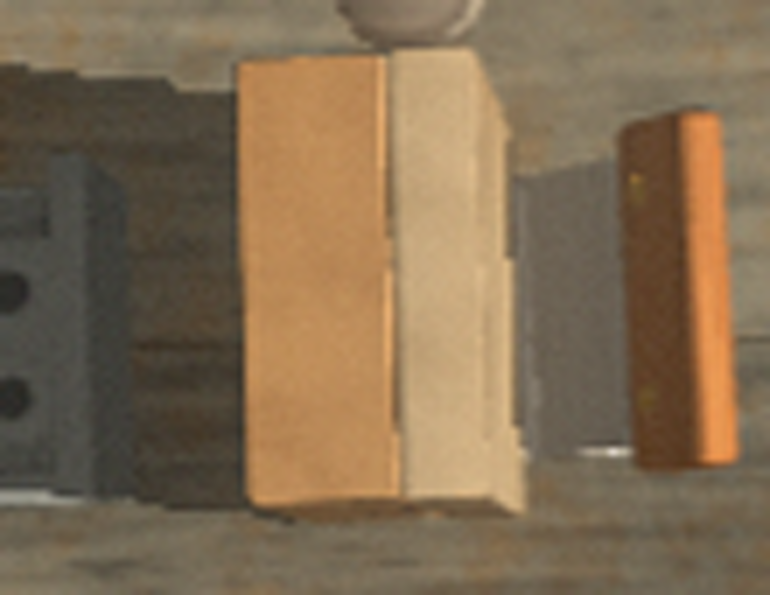

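View pics/t21.png

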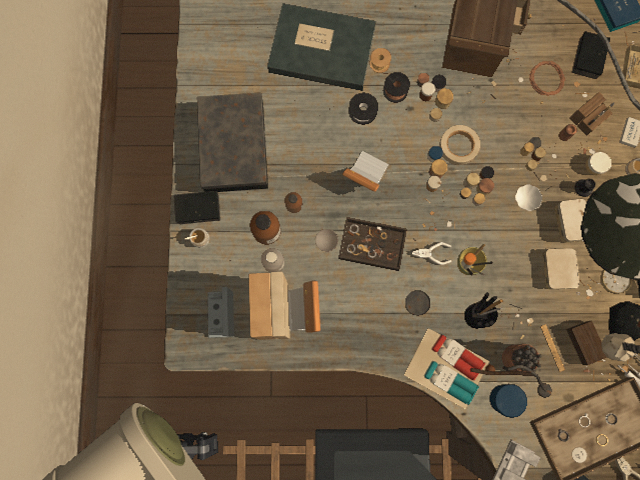

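Run:
```python
from h import *
np.set_printoptions(precision=4,suppress=True)
t=load('t21.npz')
L=lambda x,y,z:onz(t,215+x/7,265+y/7,z)
for n,p in dict(ftR=L(473,52,.165),ftL=L(487,492,.165),flR=L(509,130,.003),flL=L(525,512,.003),rtR=L(239,63,.165),rtL=L(249,500,.165),bendR=L(522,178,.003),bendL=L(535,455,.003)).items(): print(n,p)
```

```text
ftR [0.5398 0.2271 0.165 ]
ftL [0.4315 0.2227 0.165 ]
flR [0.54   0.2269 0.003 ]
flL [0.4317 0.2217 0.003 ]
rtR [0.5372 0.2852 0.165 ]
rtL [0.4298 0.2807 0.165 ]
bendR [0.5262 0.2231 0.003 ]
bendL [0.4476 0.2189 0.003 ]
```

All checks agree: lean is 0.2°, the yaws differ by about 0.5°, the lateral offset is about 1 mm, and the tongue is about 47 mm in. Handing in.

Run:
```python
from h import *
print(env.close_job())
```

```text
the job is handed in; nothing more can be done
None
```

The box now stands upright and flat on the lifter's tongue, and I handed the job in with about 23 s used. I tipped it back on to the angle plate between loosely open fingers. Then I slid the tongue in under its front, and stood the box up again caged front and back so it couldn't drop.

**Last checks (top view, arm clear):**

| Check | Result |
|---|---|
| Box lean | about 0.2° |
| Tongue under the box | about 47 of 50 mm |
| Squareness, box to blade | within about 0.5° |
| Centring, box to blade | within about 1 mm |
| Box movement after the fingers opened and withdrew | none seen |

The jar and pliers look untouched in the last picture. Forces stayed within about 6 N at every reading I took.

**What did not go to plan:**
- **Extra lean:** I pushed the box slightly too far against the plate, so it leant about 32–33° rather than 23–28°. Its rear edge slid about 11 mm forward along the bench, and stayed down while it leant as far as I could measure (within a few mm).
- **Disagreeing measurement:** for the upright box, a rough side-view edge estimate differed from the top view by about 2°. I took that as picking error, because the box stood free between the fingers without moving.

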